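Fold open the drying cupboard, turn the board in its clamp, load the jars, shut up

TASK

Put the washing-up away in the low drying cupboard: pull the bifold door by its bar handle until both panels are folded right back, draw the tray fully out, slide the clamp jaw open, turn the chopping board round so that its two battens lie against the tall back plate and its smooth wet face looks into the tray, and slide the jaw up against it again. Stand every jar from the counter upright on the tray floor, then push the tray fully home with everything on it and afterwards fold the door fully shut. Never draw the tray against a door that is not folded back, and leave the pot, lid, saucepan and spoon where they are.

Things in the scene. Friction and masses are not known exactly. Their poses are not given: they have to be found in the camera images.
- cupboard: Low wooden drying cupboard (fixed), 372 wide, 215 deep, 175 high, slatted roof and back. Origin on the counter, middle of the front sill; x into the cupboard (away from the robot), y to the left, z up; yaw varies. Front opening y -170 to +170. Roof slats begin 74 mm behind the front: above the tray's pull post there is an open gap
- door (a joint): Bifold door: angle a (rad) of the left panel, 0 shut, 1.5 end stop. Two panels, each 170 wide, 14 thick, tops 164 high. In cupboard axes the left panel's hinge is at (0, 170) mm, the fold at (-170 sin a, 170 - 170 cos a), coming out to the robot and left; the right panel's far end stays on the track at (0, 170 - 340 cos a). Light friction, stays where left
- door_handle (a point): Grip point on the right panel's handle: upright round steel bar 12 thick, free from 111 to 168 mm above the counter, 29 mm clear of the panel's face; this point on its axis, 150 high. In the right panel's frame (origin at the fold, -y along the panel, yaw = cupboard's yaw + a, +a anticlockwise from above) it lies at (-49, -25) mm. Site frame turns with that panel
- door_hinge (a point): Point on the axis of the left panel's fixed hinge, 150 mm above the counter
- tray (a joint): Travel (m) of the pull-out tray, 0 home, 0.18 fully out towards the robot (cupboard -x); 1.5 N of friction plus 6 N per m/s, stays where left
- tray_floor (a point): Centre of the tray floor's upper side, 18 above the counter, axes as the cupboard's; home at cupboard (105, -50). Tray 180 (x) by 230 (y), rims 20 high over the floor. Room for jars: x -85 to 85, y -30 to 110 (four fit at x +-45, y 2 and 73). Clamp on its right side: steel back plate 130 long (x), clamping face at y = -100, top 70 above the floor
- tray_pull (a point): Grip point at the middle of the tray's front edge of the jar space: upright black round post 14 mm thick, its top 140 mm above the counter; this point on its axis, 130 mm above the counter. It can be pinched from above
- jaw (a joint): Opening (m) of the sliding jaw of the clamp: 0 = its face 22 mm from the back plate (closed on the board), 0.032 fully open (moves along tray +y). 2 N of friction plus 4 N per m/s, stays where left
- jaw_post (a point): Grip point on the jaw: upright black round post 14 mm thick standing 28 mm behind the jaw's clamping face (tray +y side), top 122 mm above the counter, free from 30 mm above the counter up; this point on its axis 112 mm above the counter. The jaw plate is 70 long (x), 10 thick, 42 high above the tray floor
- board: Loose wooden chopping board standing on its long edge in the clamp: 130 long (own x), 110 high (z), plank 16 thick (y) plus two battens 6 proud along the whole -y face (heights 0-12 and 52-64), 22 in all; 0.22 kg. Origin: middle of the lower edge, half way through the plank. It starts with the smooth face against the back plate
- smooth_face (a point): Centre of the board's smooth face (own +y face), 55 mm up
- jar1: Squat plastic storage jar with a heavy steel base, 60 mm across and 55 high, with an upright round knob 24 mm thick on its lid, up to 100 mm; about 0.25 kg; origin at the centre of its underside. Two to four of the four are present (None if absent); they stand on the counter left and right of the cupboard's front
- jar2: Squat plastic storage jar with a heavy steel base, 60 mm across and 55 high, with an upright round knob 24 mm thick on its lid, up to 100 mm; about 0.25 kg; origin at the centre of its underside. Two to four of the four are present (None if absent); they stand on the counter left and right of the cupboard's front
- jar3: Squat plastic storage jar with a heavy steel base, 60 mm across and 55 high, with an upright round knob 24 mm thick on its lid, up to 100 mm; about 0.25 kg; origin at the centre of its underside. Two to four of the four are present (None if absent); they stand on the counter left and right of the cupboard's front
- jar4: Squat plastic storage jar with a heavy steel base, 60 mm across and 55 high, with an upright round knob 24 mm thick on its lid, up to 100 mm; about 0.25 kg; origin at the centre of its underside. Two to four of the four are present (None if absent); they stand on the counter left and right of the cupboard's front
- pot: Steel pressure cooker pot, 200 across, 130 high, with handles; origin under its centre; leave alone
- lid: Pressure cooker lid lying on the counter, 200 across, 50 high; origin under its centre; leave alone
- saucepan: Aluminium saucepan, 160 across, 85 high, handle; origin under its centre; leave alone
- spoon: Wooden spoon lying flat, 260 long; leave alone
Things that resemble listed ones, but are neither listed nor needed, are in the scene too. What is shaped like the jar4 but black or brown is not meant. What is shaped like the jar3 but brown is not meant.

How it is judged:
By the outcome, as a careful person would: the job done as asked, in the order asked, and still so for the second after the job is handed in, with the robot touching nothing.
Of jar1, jar2, jar3, jar4 only 2 to 4 are there at a start; the rules pass over those that are not, and their reading is None.
At some moment in a run one of jar1, jar2, jar3, jar4 may be knocked a few centimetres aside while the robot is not near it.
It also fails if it takes over 210 s, if anything falls off the work surface, if the arm or the gripper's body presses on something with over 40 N, if the wrist force passes 120 N, or if a joint passes its speed limit or range.

ROBOT

A 7-joint arm with a two-finger parallel gripper is mounted at the origin on the work surface. World frame = base frame: x ahead of the robot, y to its left, z up, the work surface at z = 0. Lengths are in m, angles in degrees, forces in N, time in s.
With the tool pointing down it reaches from about 0.425 to 0.875 m from the base axis. Payload 4.7 kg.
Tool frame: the origin (TCP) lies at the very end of the fingers, on their centre line; the grasp point (between the pads) lies env.grip_point_offset behind it (env.grip_point_offset is the distance from the TCP to the grasp point, in m); z points along the fingers, y is the direction in which the jaws open and shut (so a half turn about z gives the same grasp; the last joint's range is limited). The gripper opens to 87 mm and grips with 3 to 60 N. Pads are 19 mm wide; open, the fingers measure 117 mm over their backs; the gripper's body (75 mm by 190 mm) begins 51 mm behind the grasp point.
Start: joints at [73.516, 18.392, -4.016, 83.108, 1.295, 78.541, -3.26], TCP at [0.193, -0.621, 0.223] pointing down, gripper open.
Joint ranges: [-163.93, 163.93], [-17.29, 119.83], [-79.2, 71.16], [3.27, 140.29], [-89.18, 269.18], [5.43, 117.66], [-154.24, 154.24]. Speed limits (degrees/s): [147.25, 147.25, 180, 180, 180, 180, 180].

INTERFACE

Orientations are given as [roll, pitch, yaw] about the fixed x, y, z axes, in that order (R = Rz(yaw) Ry(pitch) Rx(roll)).
In Python, from cell import env gives the robot as it stands.
- The arm moves only by the tool send_rows, never from a script. Its argument "plan" is a list of rows, each a list of 7 numbers: the finger opening in mm, from 0 to 87, then the shift along the tool's x, y, z in mm, then the turn, a rotation vector about the tool's x, y, z in rad. A call has 1 to 12 rows; each row shifts and turns the commanded pose from where the row before left it, along the tool's axes as they then stand; what a row does not reach is not made up. A row lasts 1/10 s, in which the tool goes at most 50 mm and 8.59 degrees, less where a joint would pass 70% of its speed; a pose out of reach is approached as far as the arm can. A call is refused whole if a number of a shift passes 50 or a number of a turn 0.15, either way. A call with a gripper value outside its range is refused whole. The fingers move at their own pace and stop on an object; "grip_force" is the grip in N (left out, the last holds). Time passes only in rows, so rows that do not move let the fingers close. It gives the time, the measured TCP pose, the force and the opening at its end, in the units of the state.
- env.get_obs(): the state, without advancing time (a new reading comes with each control period).
- env.read_camera(name): name is "scene" or "top" or "wrist"; returns the picture (420x560x3 uint8, red, green, blue); there is no depth.
- env.get_calibration(name): a dict with "fx", "fy", "cx", "cy" (pixels), "extrinsics" (4x4, takes a point from camera to world coordinates). Camera axes: x right, y down, z forward; pixel columns grow to the right and rows downward; lengths in m; the calibration is good to about 2 mm. The wrist camera is an equidistant fisheye: a pixel r from the principal point sees the ray r / f radians off the axis. A picture is of the moment at which its call begins: read the wrist's pose just before it. get_calibration takes no time and is no camera call; for the wrist camera it gives the pose at the moment of the call.
- env.sign_off(): hands the job in, once; it reports no verdict.
Trained networks look in the newest picture that a camera, given by its name, has taken for a name from the list of things; names that differ only in an ending like _2 or _b are one class to them, and where a whole thing is asked for, a point or a joint stands for the part that bears it (a point fixed in the world has none). Each returns a list of dicts, best first, with "confidence" (0 to 1); they miss things now and then, are a little off and sometimes report something else, mostly with a low value. They report only what shows in the picture. A call takes as long as a camera call. They do not tell look-alikes from the thing itself.
- env.regions_of(camera, query): "region" (420x560 bool, what is visible of it) and "rect" ([left, top, right, bottom] in pixels, round what is visible of it).
The state is a dict: "time_s": time; "qpos": joint angles; "joint_velocities": joint speeds; "effort": joint torques, N m; "tool_pos": TCP position; "tool_rot": TCP orientation; "force": force on the tool from outside, world axes, zero at the start; "wrist_torque": the same for the moment, N m; "grip_width": finger opening in m.
Only numpy, scipy, OpenCV 4.12 (cv2) and the standard library are available. Lean on these libraries where they do the work, as an engineer would, in place of code of your own. Each camera call takes 0.05 s, during which the arm holds its last target. There are 200 camera calls.

## Working session

There is one attempt and no reset: what is moved stays moved. The work goes in short steps, Python scripts to look and compute and a tool call to move; the robot and the scene stay as the last step left them, time stands still between calls to the robot, and variables do not carry over. Pictures are saved under pics/ and viewed, about 12 in all and at most 16, crops included, and the job is handed in when it is done.

Besides the shell and the picture viewer there is one more tool, called by a JSON object that holds its "name" and its "arguments". send_rows: Moves the arm, as the interface text tells. Its arguments: {"type":"object","properties":{"plan":{"type":"array"},"grip_force":{"type":"number"}},"required":["plan"]}

```bash
ls; mkdir -p pics; python3 - <<'E'
from cell import env
import cv2,numpy as np
np.set_printoptions(precision=4,suppress=True)
o=env.get_obs();print({k:np.round(v,3) for k,v in o.items()});print(env.grip_point_offset)
for c in("scene","top"):
    im=env.read_camera(c);cv2.imwrite(f"pics/{c}0.png",im[...,::-1])
    print(c,env.get_calibration(c))
    for q in("cupboard","door","tray","jaw","board","jar1","jar2","jar3","jar4"):
        for r in env.regions_of(c,q)[:5]: print(q,round(r["confidence"],2),r["rect"],int(r["region"].sum()))
print(env.get_calibration("wrist"))
E
```

```text
pics
{'time_s': np.float64(0.0), 'qpos': array([73.516, 18.438, -4.016, 83.175,  1.296, 78.54 , -3.259]), 'joint_velocities': array([-0.014,  0.032,  0.084,  0.03 ,  0.058,  0.006,  0.035]), 'effort': array([  0.   , -49.13 ,  -0.404, -31.254,  -0.064,   0.044,   0.   ]), 'tool_pos': array([ 0.193, -0.62 ,  0.221]), 'tool_rot': array([-179.893,    0.007,   17.295]), 'force': array([0.018, 1.139, 1.038]), 'wrist_torque': array([-0.015,  0.006,  0.014]), 'grip_width': np.float64(0.087)}
0.0187
scene {'fx': 495.7716778136623, 'fy': 495.7716778136623, 'cx': 276.98832226638496, 'cy': 203.43535376584177, 'extrinsics': array([[ 0.4721,  0.7255, -0.5008,  1.2944],
       [ 0.8815, -0.3809,  0.2792, -0.3712],
       [ 0.0118, -0.5732, -0.8193,  1.4476],
       [ 0.    ,  0.    ,  0.    ,  1.    ]])}
cupboard 0.64 [206.0, 206.7, 351.2, 329.3] 11456
cupboard 0.51 [214.9, 217.2, 265.6, 261.7] 1102
door 0.91 [212.6, 205.4, 319.7, 257.8] 2337
door 0.63 [225.7, 257.6, 240.9, 292.1] 35
tray 0.67 [226.2, 237.2, 306.8, 318.5] 975
jaw 0.55 [242.7, 275.7, 247.8, 293.6] 12
jaw 0.45 [125.5, 246.6, 148.3, 
[... 2019 characters left out ...]
 148.6, 244.1] 454
jar3 0.85 [194.8, 228.9, 223.4, 252.0] 431
jar3 0.78 [401.7, 211.5, 425.9, 235.5] 477
jar3 0.72 [90.2, 249.4, 116.3, 272.6] 517
jar3 0.7 [237.5, 263.2, 260.5, 282.5] 400
jar4 0.9 [120.0, 220.4, 148.6, 244.1] 454
jar4 0.85 [194.8, 228.9, 223.4, 252.0] 431
jar4 0.78 [401.7, 211.5, 425.9, 235.5] 477
jar4 0.72 [90.2, 249.4, 116.3, 272.6] 517
jar4 0.7 [237.5, 263.2, 260.5, 282.5] 400
{'fx': 325.19226210127806, 'fy': 325.19226210127806, 'cx': 271.17000731153286, 'cy': 212.2506526713942, 'extrinsics': array([[ 0.2971, -0.9215, -0.2501,  0.2608],
       [-0.9548, -0.2865, -0.0787, -0.5996],
       [ 0.0009,  0.2622, -0.965 ,  0.385 ],
       [ 0.    ,  0.    ,  0.    ,  1.    ]])}
```

```bash
python3 - <<'E'
import cv2
im=cv2.imread("pics/top0.png")[90:300,70:470];cv2.imwrite("pics/top0c.png",cv2.resize(im,(800,420),interpolation=cv2.INTER_CUBIC))
im=cv2.imread("pics/scene0.png")[120:340,100:420];cv2.imwrite("pics/scene0c.png",cv2.resize(im,(800,550),interpolation=cv2.INTER_CUBIC))
E
```

```text
(no output)
```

View pics/top0c.png

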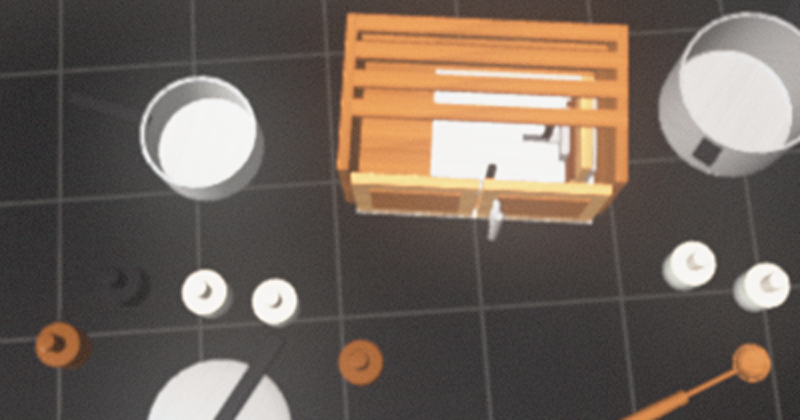

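View pics/scene0c.png

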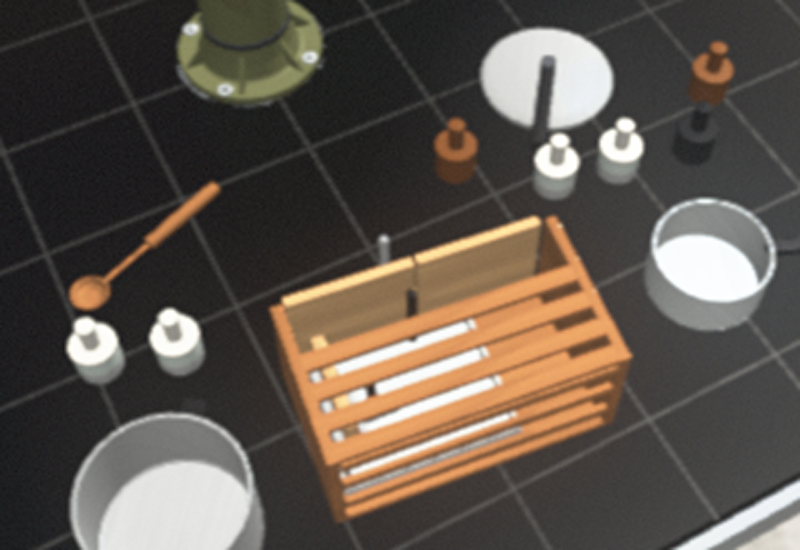

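The top view shows four white jars at full-image pixels (172,236), (207,241), (415,222) and (451,233). These fit. The brown ones at (100,262) and (250,271) and the black one at (133,230) are look-alikes. The door is about shut, with its handle at about (318,192). The pot is at the right and the saucepan at the left. Next I fit poses.

```bash
cat > h.py <<'E'
from cell import env
import cv2,numpy as np
from scipy.optimize import least_squares
from scipy.spatial.transform import Rotation as R
np.set_printoptions(precision=4,suppress=True)
CAL={c:env.get_calibration(c) for c in("scene","top")}
def proj(c,P,cal=None):
    k=cal or CAL[c];P=np.atleast_2d(P);E=np.linalg.inv(k["extrinsics"]);q=P@E[:3,:3].T+E[:3,3]
    if c=="wrist":
        r=np.hypot(q[:,0],q[:,1]);t=np.arctan2(r,q[:,2]);s=k["fx"]*t/np.maximum(r,1e-9)
        return np.c_[k["cx"]+s*q[:,0],k["cy"]+s*q[:,1]]
    return np.c_[k["cx"]+k["fx"]*q[:,0]/q[:,2],k["cy"]+k["fy"]*q[:,1]/q[:,2]]
def ray(c,uv,z,cal=None):
    "world point at height z seen at pixel uv"
    k=cal or CAL[c];a=(uv[0]-k["cx"])/k["fx"];b=(uv[1]-k["cy"])/k["fy"]
    if c=="wrist":
        t=np.hypot(a,b);d=np.array([a/t*np.sin(t),b/t*np.sin(t),np.cos(t)]) if t>0 else np.array([0,0,1.])
    else: d=np.array([a,b,1.])
    E=k["extrinsics"];d=E[:3,:3]@d;return E[:3,3]+d*(z-E[2,3])/d[2]
th=np.linspace(0,2*np.pi,24)
JP=np.array([[r*np.cos(t),r*np.sin(t),z] for r,z in((.03,0),(.03,.055),(.012,.1)) for t in th])
def jarfit(obs,x0,z=0):
    "obs: list of (camera, rect, cal)"
    def f(x):
        o=[]
        for c,rc,k in obs:
            p=proj(c,JP+[x[0],x[1],z],k);o+=list(np.r_[p.min(0),p.max(0)]-rc)
        return o
    s=least_squares(f,x0[:2],loss="soft_l1");return s.x,np.abs(s.fun).max()
def cup2w(P,pose):
    c,s=np.cos(pose[2]),np.sin(pose[2]);P=np.atleast_2d(P)
    return np.c_[pose[0]+c*P[:,0]-s*P[:,1],pose[1]+s*P[:,0]+c*P[:,1],P[:,2]]
def shift(xyz,yaw=None):
    "tool-axis shift (mm) to TCP xyz, from measured pose; yaw change in rad about tool z"
    o=env.get_obs();Rt=R.from_euler("xyz",o["tool_rot"],degrees=True).as_matrix()
    d=Rt.T@(np.array(xyz)-o["tool_pos"])*1000
    dy=None if yaw is None else -np.deg2rad((yaw-o["tool_rot"][2]+90)%180-90)
    return d.round(1),dy
E
python3 - <<'E'
from h import *
K={"top":lambda u,v:(u/2+70,v/2+90),"scene":lambda u,v:(u/2.5+100,v/2.5+120)}
C=[("top",347,13,(.215,.186,.175)),("top",628,28,(.215,-.186,.175)),("scene",630,352,(.215,.186,.175)),("scene",333,460,(.215,-.186,.175)),("scene",272,308,(0,-.186,.175)),("scene",550,218,(0,.186,.175)),("top",352,176,(0,.17,.164)),("top",612,187,(0,-.17,.164))]
def f(x): return np.concatenate([(proj(c,cup2w(P,x))[0]-K[c](u,v)) for c,u,v,P in C])
s=least_squares(f,[.6,0,0],loss="soft_l1");print(s.x,np.rad2deg(s.x[2]));print(s.fun.reshape(-1,2))
print("handle top",ray("scene",K["scene"](383,238),.168),ray("top",K["top"](494,203),.168))
i=np.linalg.inv
for w in [ray("scene",K["scene"](383,238),.168),ray("top",K["top"](494,203),.168)]:
    c,sn=np.cos(s.x[2]),np.sin(s.x[2]);d=w[:2]-s.x[:2];print("in cup",c*d[0]+sn*d[1],-sn*d[0]+c*d[1])
T=[r["rect"] for r in env.regions_of("top","jar1")];S=[r["rect"] for r in env.regions_of("scene","jar1")]
im={c:env.read_camera(c) for c in("top","scene")}
T=[r["rect"] for r in env.regions_of("top","jar1")];S=[r["rect"] for r in env.regions_of("scene","jar1")]
for t in T:
    x,e=jarfit([("top",t,None)],ray("top",((t[0]+t[2])/2,(t[1]+t[3])/2),.03))
    best=min(((jarfit([("top",t,None),("scene",q,None)],x)) for q in S),key=lambda a:a[1])
    u,v=proj("top",[*x,.05])[0].astype(int)
    print("jar",np.round(t),x,e,"both",best,im["top"][v-3:v+4,u-3:u+4].mean((0,1)))
E
```

```text
[ 0.5626 -0.0018 -0.1147] -6.5723418494893275
[[-0.4366  1.0358]
 [-0.2209 -0.7102]
 [-0.1999  0.2183]
 [-3.1883  0.6187]
 [-1.8228 -1.7773]
 [ 1.0546 -2.8526]
 [-1.3938 -0.8408]
 [ 0.5654 -0.649 ]]
handle top [ 0.5173 -0.0214  0.168 ] [ 0.53   -0.0155  0.168 ]
in cup -0.042759276451939464 -0.02471610034157879
in cup -0.030773672246929062 -0.017403975188910733
jar [199. 233. 223. 252.] [0.4379 0.278 ] 2.859954933440406 both (array([0.4452, 0.2773]), np.float64(5.008601136476727)) [218.5918 213.6735 206.5918]
jar [121. 217. 147. 246.] [0.4853 0.4913] 2.1919133601619194 both (array([0.4848, 0.4915]), np.float64(4.561258729014014)) [53.3878 51.0408 50.5714]
jar [ 88. 250. 116. 274.] [0.4053 0.582 ] 0.5060869474124559 both (array([0.4053, 0.5836]), np.float64(1.5191872893755658)) [96.898  63.2041 40.8571]
jar [160. 225. 185. 248.] [0.4629 0.3835] 0.6932184357472693 both (array([0.4631, 0.3835]), np.float64(3.860691747129323)) [207.6531 203.449  197.0204]
jar [401. 208. 424. 232.] [ 0.4627 -0.2892] 2.193576021745116 both (array([ 0.4616, -0.2908]), np.float64(3.6156559995634723)) [235.6327 231.6122 225.0612]
jar [239. 262. 262. 280.] [0.3503 0.1714] 2.6768262040034756 both (array([0.3497, 0.1709]), np.float64(4.977145668442716)) [165.0408 103.2245  61.1429]
jar [309. 179. 379. 209.] [ 0.5478 -0.1589] 42.29289056181358 both (array([ 0.5331, -0.1673]), np.float64(48.386476847468884)) [179.4898 133.9388  94.1224]
```

{"name": "send_rows", "arguments": {"plan": [[87,25,-25,-1.5,0,0,0],[87,25,-25,-1.5,0,0,0],[87,25,-25,-1.5,0,0,0],[87,25,-25,-1.5,0,0,0],[87,25,-25,-1.5,0,0,0],[87,25,-25,-1.5,0,0,0],[87,25,-25,-1.5,0,0,0],[87,25,-25,-1.5,0,0,0],[87,25,-25,-1.5,0,0,0],[87,25,-25,-1.5,0,0,0],[87,25,-25,-1.5,0,0,0],[87,25,-25,-1.5,0,0,0]]}}

```text
time_s: 2.5
tool_pos: [0.391, -0.2437, 0.2409]
tool_rot: [180.0, -0.0, 17.3]
force: [0.3, -1.1, 0.6]
grip_width: 0.0871
```

{"name": "send_rows", "arguments": {"plan": [[87,25,-25,-1.5,0,0,0],[87,25,-25,-1.5,0,0,0],[87,25,-25,-1.5,0,0,0],[87,25,-25,-1.5,0,0,0],[87,25,-25,-1.5,0,0,0],[87,20,-25,-1.5,0,0,0],[87,5,-25,-1.5,0,0,0],[80,0,0,0,0,0,0.139],[70,0,0,0,0,0,0.139],[60,0,0,0,0,0,0.139],[60,0,0,0,0,0,0]]}}

```text
time_s: 3.6
tool_pos: [0.4816, -0.0333, 0.2512]
tool_rot: [180.0, -0.0, -6.6]
force: [-0.1, -0.0, -0.2]
grip_width: 0.0645
```

```bash
python3 - <<'E'
from h import *
o=env.get_obs();print(o["tool_pos"],o["tool_rot"],o["force"])
cal=env.get_calibration("wrist")
im=env.read_camera("wrist");cv2.imwrite("pics/w1.png",im[...,::-1])
for q in("door_handle","tray_pull","jaw_post","jaw","board"):
    for r in env.regions_of("wrist",q)[:2]: print(q,r["confidence"],r["rect"])
pose=[.5626,-.0018,-.1147]
for n,P in dict(handle=(-.049,-.025,.168),pull=(.018,-.01,.14),foldtop=(0,0,.164),rightend=(0,-.17,.164),leftend=(0,.17,.164)).items(): print(n,proj("wrist",cup2w(P,pose),cal))
E
```

```text
[ 0.4816 -0.0333  0.2512] [179.98    -0.0161  -6.6125] [-0.1065 -0.0425 -0.1958]
door_handle 0.56 [221.3, 115.9, 428.6, 185.2]
tray_pull 0.72 [184.3, 21.8, 380.7, 109.1]
jaw_post 0.75 [312.7, 23.1, 351.0, 63.5]
jaw 0.74 [342.1, 24.7, 392.0, 95.3]
jaw 0.56 [313.0, 22.3, 351.0, 61.4]
board 0.7 [341.0, 25.2, 389.9, 97.6]
handle [[250.1134 182.7036]]
pull [[233.5822  98.3569]]
foldtop [[217.2571 119.3658]]
rightend [[428.0043 125.6109]]
leftend [[ 40.0292 134.7759]]
```

View pics/w1.png

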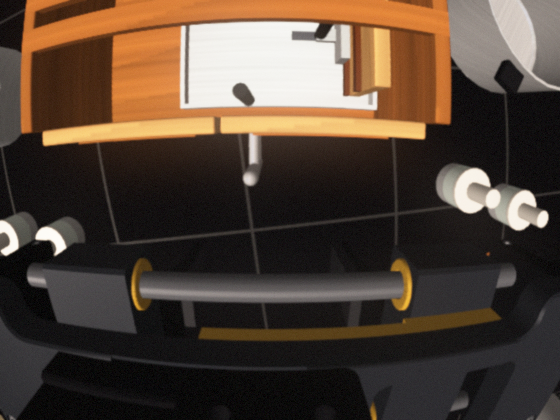

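{"name": "send_rows", "arguments": {"plan": [[60,28,-15.5,0,0,0,0],[60,0,0,30,0,0,0],[60,0,0,30,0,0,0],[60,0,0,30,0,0,0],[60,0,0,30,0,0,0],[30,0,0,0,0,0,0],[10,0,0,0,0,0,0],[8,0,0,0,0,0,0],[8,0,0,0,0,0,0],[8,0,0,0,0,0,0]], "grip_force": 15}}

```text
time_s: 4.9
tool_pos: [0.5121, -0.0213, 0.1323]
tool_rot: [180.0, -0.1, -6.6]
force: [0.4, 1.1, 0.3]
grip_width: 0.0276
```

```bash
python3 - <<'E'
from h import *
o=env.get_obs();print(o["tool_pos"],o["tool_rot"],o["force"],o["grip_width"])
# tool-frame path: tool turns with panel (yaw = cup+a)
def H(a): return np.array([-.170*np.sin(a)-.049*np.cos(a)+.025*np.sin(a), .170-.170*np.cos(a)-.049*np.sin(a)-.025*np.cos(a)])
A=np.linspace(0,1.5,11)
for a,b in zip(A,A[1:]):
    d=H(b)-H(a);c,s=np.cos(a),np.sin(a)
    print([round(1000*(c*d[0]+s*d[1]),1),round(1000*(s*d[0]-c*d[1]),1)],H(b))
E
```

```text
[ 0.5121 -0.0213  0.1323] [179.9703  -0.1293  -6.6008] [0.3617 1.0844 0.3322] 0.02757983315659512
[np.float64(-21.1), np.float64(5.1)] [-0.0701 -0.0301]
[np.float64(-19.4), np.float64(-2.3)] [-0.0897 -0.0308]
[np.float64(-15.6), np.float64(-8.9)] [-0.1072 -0.0269]
[np.float64(-10.0), np.float64(-14.0)] [-0.1223 -0.0186]
[np.float64(-3.1), np.float64(-17.3)] [-0.1347 -0.0061]
[np.float64(4.4), np.float64(-18.4)] [-0.144   0.0104]
[np.float64(11.9), np.float64(-17.3)] [-0.1502  0.0305]
[np.float64(18.8), np.float64(-13.9)] [-0.1529  0.0537]
[np.float64(24.3), np.float64(-8.7)] [-0.1522  0.0795]
[np.float64(28.1), np.float64(-2.1)] [-0.1481  0.1073]
```

{"name": "send_rows", "arguments": {"plan": [[8,0,0,0,0,0,0],[8,0,0,0,0,0,0],[8,0,0,0,0,0,0],[8,0,0,0,0,0,0],[8,0,0,0,0,0,0]], "grip_force": 20}}

```text
time_s: 5.4
tool_pos: [0.5114, -0.0205, 0.1313]
tool_rot: [-180.0, -0.0, -6.6]
force: [-0.9, 2.6, 3.2]
grip_width: 0.0114
```

```bash
python3 - <<'E'
from h import *
def H(a): return np.array([-.170*np.sin(a)-.049*np.cos(a)+.025*np.sin(a), .170-.170*np.cos(a)-.049*np.sin(a)-.025*np.cos(a)])
A=np.arange(0,1.51,.075)
print([[round(1000*float(np.cos(a)*d[0]+np.sin(a)*d[1]),1),round(1000*float(np.sin(a)*d[0]-np.cos(a)*d[1]),1)] for a,d in((a,H(b)-H(a)) for a,b in zip(A,A[1:]))])
E
```

```text
[[-10.7, 3.1], [-10.5, 1.2], [-10.0, -0.6], [-9.3, -2.4], [-8.2, -4.0], [-7.0, -5.4], [-5.5, -6.7], [-3.9, -7.7], [-2.2, -8.4], [-0.3, -8.9], [1.6, -9.1], [3.5, -9.1], [5.4, -8.7], [7.2, -8.1], [8.9, -7.2], [10.4, -6.0], [11.7, -4.7], [12.9, -3.1], [13.7, -1.4], [14.3, 0.4]]
```

{"name": "send_rows", "arguments": {"plan": [[8,-10.7,3.1,0,0,0,-0.075],[8,-10.5,1.2,0,0,0,-0.075],[8,-10,-0.6,0,0,0,-0.075],[8,-9.3,-2.4,0,0,0,-0.075],[8,-8.2,-4,0,0,0,-0.075],[8,-7,-5.4,0,0,0,-0.075],[8,-5.5,-6.7,0,0,0,-0.075],[8,-3.9,-7.7,0,0,0,-0.075],[8,-2.2,-8.4,0,0,0,-0.075],[8,-0.3,-8.9,0,0,0,-0.075]]}}

```text
time_s: 6.4
tool_pos: [0.4291, 0.0064, 0.1314]
tool_rot: [179.8, -0.0, 36.5]
force: [2.9, -0.1, -0.2]
grip_width: 0.0113
```

{"name": "send_rows", "arguments": {"plan": [[8,1.6,-9.1,0,0,0,-0.075],[8,3.5,-9.1,0,0,0,-0.075],[8,5.4,-8.7,0,0,0,-0.075],[8,7.2,-8.1,0,0,0,-0.075],[8,8.9,-7.2,0,0,0,-0.075],[8,10.4,-6,0,0,0,-0.075],[8,11.7,-4.7,0,0,0,-0.075],[8,12.9,-3.1,0,0,0,-0.075],[8,13.7,-1.4,0,0,0,-0.075],[8,14.3,0.4,0,0,0,-0.075],[8,2,1,0,0,0,0],[8,0,0,0,0,0,0]]}}

```text
time_s: 7.6
tool_pos: [0.4314, 0.1203, 0.1314]
tool_rot: [179.8, 0.2, 79.3]
force: [2.7, -6.0, 2.0]
grip_width: 0.0113
```

{"name": "send_rows", "arguments": {"plan": [[35,0,0,0,0,0,0],[35,0,0,0,0,0,0],[35,0,0,0,0,0,0],[35,0,0,-30,0,0,0],[35,0,0,-30,0,0,0],[35,0,0,-30,0,0,0],[35,0,0,-20,0,0,0],[45,-30,28.5,0,0,0,0],[45,-30,28.5,0,0,0,0],[45,-30,28.5,0,0,0,0],[45,-30,28.5,0,0,0,0]]}}

```text
time_s: 8.7
tool_pos: [0.5198, -0.0167, 0.2409]
tool_rot: [-180.0, 0.0, 79.4]
force: [-0.1, 0.2, -1.1]
grip_width: 0.0446
```

{"name": "send_rows", "arguments": {"plan": [[45,0,0,0,0,0,0.149],[45,0,0,0,0,0,0.149],[45,0,0,0,0,0,0.149],[45,0,0,0,0,0,0.149],[45,0,0,0,0,0,0.149],[45,0,0,0,0,0,0.149],[45,0,0,0,0,0,0.149],[45,0,0,0,0,0,0.149],[45,0,0,0,0,0,0.149],[45,0,0,0,0,0,0.149],[45,0,0,0,0,0,0.01]]}}

```text
time_s: 9.8
tool_pos: [0.519, -0.0152, 0.2408]
tool_rot: [180.0, 0.0, -6.6]
force: [0.4, -0.8, 0.1]
grip_width: 0.0451
```

```bash
python3 - <<'E'
from h import *
o=env.get_obs();print(o["tool_pos"],o["tool_rot"],o["force"])
cal=env.get_calibration("wrist")
im=env.read_camera("wrist");cv2.imwrite("pics/w2.png",im[...,::-1])
for q in("door","tray_pull","jaw_post","board"):
    for r in env.regions_of("wrist",q)[:2]: print(q,r["confidence"],r["rect"])
pose=[.5626,-.0018,-.1147]
for n,P in dict(handle=(-.148,.107,.168),pull=(.018,-.01,.14),fold=(-.17,.158,.164),rightend=(0,.146,.164)).items(): print(n,proj("wrist",cup2w(P,pose),cal))
E
```

```text
[ 0.519  -0.0152  0.2408] [179.9966   0.0328  -6.6269] [ 0.3933 -0.8427  0.1307]
door 0.8 [46.6, 152.5, 155.0, 264.6]
door 0.68 [77.7, 151.6, 155.9, 254.4]
tray_pull 0.7 [196.7, 8.6, 395.6, 141.6]
tray_pull 0.49 [335.2, 30.5, 373.9, 92.1]
jaw_post 0.91 [337.1, 29.2, 372.3, 92.9]
board 0.91 [362.6, 18.3, 419.5, 127.2]
handle [[136.8744 329.2163]]
pull [[260.0498 139.8682]]
fold [[ 98.4104 339.0993]]
rightend [[ 75.3427 171.5132]]
```

View pics/w2.png

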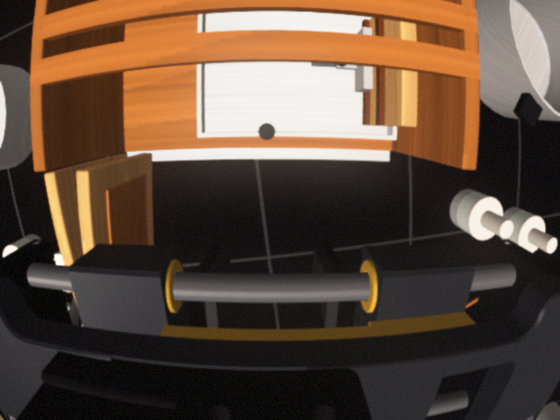

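```bash
python3 - <<'E'
from h import *
cal=env.get_calibration("wrist")
w=ray("wrist",(266,131),.14,cal);print(w);print(shift([*w[:2],.114]))
E
```

```text
[ 0.5861 -0.0193  0.14  ]
(array([ 67. ,  -3.6, 126.9]), None)
```

{"name": "send_rows", "arguments": {"plan": [[45,33.5,-1.8,0,0,0,0],[45,33.5,-1.8,0,0,0,0],[45,0,0,32,0,0,0],[45,0,0,32,0,0,0],[45,0,0,32,0,0,0],[45,0,0,31,0,0,0],[8,0,0,0,0,0,0],[8,0,0,0,0,0,0],[8,0,0,0,0,0,0],[8,0,0,0,0,0,0],[8,0,0,0,0,0,0],[8,0,0,0,0,0,0]], "grip_force": 40}}

```text
time_s: 11.25
tool_pos: [0.5873, -0.0192, 0.1156]
tool_rot: [-180.0, -0.2, -6.6]
force: [-0.3, 1.3, 5.1]
grip_width: 0.0124
```

{"name": "send_rows", "arguments": {"plan": [[8,-15,0,0,0,0,0],[8,-15,0,0,0,0,0],[8,-15,0,0,0,0,0],[8,-15,0,0,0,0,0],[8,-15,0,0,0,0,0],[8,-15,0,0,0,0,0],[8,-15,0,0,0,0,0],[8,-15,0,0,0,-0.05,0],[8,-15,0,0.8,0,-0.05,0],[8,-15,0,1.5,0,-0.05,0],[8,-15,0,2.2,0,-0.05,0]]}}

```text
time_s: 12.35
tool_pos: [0.4241, -0.0001, 0.1157]
tool_rot: [-180.0, 11.2, -6.6]
force: [3.2, 1.3, 2.1]
grip_width: 0.0126
```

{"name": "send_rows", "arguments": {"plan": [[8,-10,0,2,0,0,0],[8,-8,0,1.6,0,0,0],[8,-3,0,0.6,0,0,0],[8,0,0,0,0,0,0]]}}

```text
time_s: 12.75
tool_pos: [0.4054, 0.0022, 0.1156]
tool_rot: [-179.9, 10.8, -6.6]
force: [8.0, 1.2, 0.1]
grip_width: 0.0126
```

{"name": "send_rows", "arguments": {"plan": [[40,0,0,0,0,0,0],[40,0,0,0,0,0,0],[40,0,0,0,0,0,0],[40,0,0,-28,0,0,0],[40,0,0,-28,0,0,0],[40,0,0,-28,0,0,0],[40,0,0,-28,0,0,0],[40,0,0,0,0,0.095,0],[40,0,0,0,0,0.095,0],[40,20.5,28.5,0,0,0,0],[40,20.5,28.5,0,0,0,0],[40,20.5,28.5,0,0,0,0]]}}

```text
time_s: 13.95
tool_pos: [0.4739, -0.0938, 0.2236]
tool_rot: [179.9, 0.6, -6.6]
force: [0.7, 0.7, -0.3]
grip_width: 0.04
```

{"name": "send_rows", "arguments": {"plan": [[40,0,0,0,0,0,-0.143],[40,0,0,0,0,0,-0.143],[40,0,0,0,0,0,-0.143],[40,0,0,0,0,0,-0.143],[40,0,0,0,0,0,-0.143],[40,0,0,0,0,0,-0.143],[40,0,0,0,0,0,-0.143],[40,0,0,0,0,0,-0.143],[40,0,0,0,0,0,-0.143],[40,0,0,0,0,0,-0.143],[40,0,0,0,0,0,-0.143]]}}

```text
time_s: 15.05
tool_pos: [0.4735, -0.0926, 0.2227]
tool_rot: [-179.3, -0.0, 83.9]
force: [-0.1, -1.0, 0.7]
grip_width: 0.0404
```

```bash
python3 - <<'E'
from h import *
o=env.get_obs();print(o["tool_pos"],o["tool_rot"],o["force"],o["qpos"])
cal=env.get_calibration("wrist")
im=env.read_camera("wrist");cv2.imwrite("pics/w3.png",im[...,::-1])
for q in("jaw_post","jaw","board","tray"):
    for r in env.regions_of("wrist",q)[:2]: print(q,r["confidence"],r["rect"])
pose=[.5630,-.0013,-.1161]
for n,P in dict(jawpost=(-.075,-.1,.122),pull=(-.154,-.015,.14),boardtop=(-.075,-.139,.128)).items(): print(n,proj("wrist",cup2w(P,pose),cal))
E
```

```text
[ 0.4735 -0.0926  0.2227] [-179.3323   -0.0049   83.8652] [-0.0994 -1.0471  0.7336] [ 41.0111  -0.4053 -32.6677 104.5489  -0.2035  76.4597   2.2593]
jaw_post 0.87 [246.5, 181.5, 312.3, 224.4]
jaw 0.78 [246.7, 182.1, 313.2, 218.3]
board 0.69 [195.5, 210.5, 340.8, 269.2]
board 0.57 [206.6, 0.0, 217.3, 8.2]
tray 0.91 [168.1, 40.3, 366.8, 248.4]
tray 0.24 [203.6, 0.0, 220.6, 10.7]
jawpost [[277.2608 210.5294]]
pull [[175.4513 108.3346]]
boardtop [[276.6453 256.3354]]
```

View pics/w3.png

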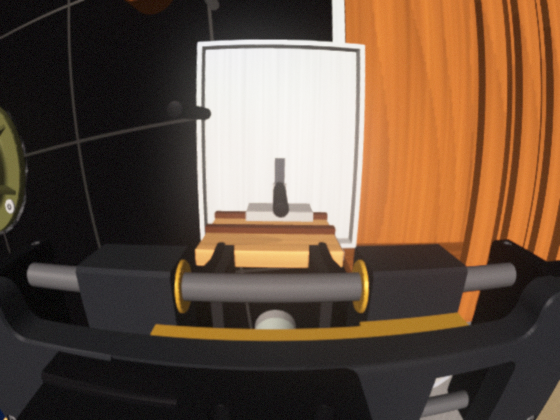

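```bash
python3 - <<'E'
from h import *
cal=env.get_calibration("wrist")
w=ray("wrist",(280,209),.122,cal);print(w);print(shift([*w[:2],.095],83.4))
E
```

```text
[ 0.4798 -0.091   0.122 ]
(array([  2.3,   7.1, 127.9]), np.float64(-0.0006887150643559948))
```

{"name": "send_rows", "arguments": {"plan": [[40,2.5,6.5,0,0,0,0],[40,0,0,32,0,0,0],[40,0,0,32,0,0,0],[40,0,0,32,0,0,0],[40,0,0,31,0,0,0],[8,0,0,0,0,0,0],[8,0,0,0,0,0,0],[8,0,0,0,0,0,0],[8,0,0,0,0,0,0],[8,0,0,0,0,0,0],[8,0,0,0,0,0,0]], "grip_force": 40}}

```text
time_s: 16.4
tool_pos: [0.4808, -0.091, 0.0978]
tool_rot: [-179.6, 0.0, 83.5]
force: [-1.9, 0.1, 6.8]
grip_width: 0.0133
```

{"name": "send_rows", "arguments": {"plan": [[8,4,0,0,0,0,0],[8,6,0,0,0,0,0],[8,6,0,0,0,0,0],[8,6,0,0,0,0,0],[8,6,0,0,0,0,0],[8,4,0,0,0,0,0],[8,3,0,0,0,0,0],[8,0,0,0,0,0,0]]}}

```text
time_s: 17.2
tool_pos: [0.4844, -0.06, 0.0978]
tool_rot: [-179.6, 0.3, 83.4]
force: [-0.7, -8.1, 5.5]
grip_width: 0.0126
```

{"name": "send_rows", "arguments": {"plan": [[45,0,0,0,0,0,0],[45,0,0,0,0,0,0],[45,0,0,0,0,0,0],[45,0,0,-30,0,0,0],[45,0,0,-30,0,0,0],[45,0,0,-30,0,0,0],[45,0,0,-30,0,0,0],[45,-25,-7,0,0,0,0],[45,-25,-7,0,0,0,0],[45,-27,-7,0,0,0,0]]}}

```text
time_s: 18.2
tool_pos: [0.4551, -0.1301, 0.2165]
tool_rot: [-179.4, -0.0, 83.6]
force: [-0.2, -0.7, -0.3]
grip_width: 0.0448
```

{"name": "send_rows", "arguments": {"plan": [[45,0,0,0,0,0,0.143],[45,0,0,0,0,0,0.143],[45,0,0,0,0,0,0.143],[45,0,0,0,0,0,0.143],[45,0,0,0,0,0,0.143],[45,0,0,0,0,0,0.143],[45,0,0,0,0,0,0.143],[45,0,0,0,0,0,0.143],[45,0,0,0,0,0,0.143],[45,0,0,0,0,0,0.143],[45,0,0,0,0,0,0.143]]}}

```text
time_s: 19.3
tool_pos: [0.4552, -0.1296, 0.2161]
tool_rot: [-180.0, 0.6, -6.9]
force: [-0.1, 0.1, 0.0]
grip_width: 0.0449
```

```bash
python3 - <<'E'
from h import *
o=env.get_obs();print(o["tool_pos"],o["tool_rot"],o["force"],o["qpos"])
cal=env.get_calibration("wrist")
im=env.read_camera("wrist");cv2.imwrite("pics/w4.png",im[...,::-1])
for q in("board","jaw_post"):
    for r in env.regions_of("wrist",q)[:2]: print(q,r["confidence"],r["rect"])
pose=[.5630,-.0013,-.1161]
for n,P in dict(jawpost=(-.075,-.068,.122),t1=(-.010,-.134,.128),t2=(-.010,-.15,.128),t3=(-.14,-.134,.128),t4=(-.14,-.15,.128)).items(): print(n,proj("wrist",cup2w(P,pose),cal))
E
```

```text
[ 0.4552 -0.1296  0.2161] [-179.9802    0.599    -6.8856] [-0.0976  0.1136  0.0343] [ 44.7996  -1.5589 -31.3197 106.2968  -0.7856  75.6337 -83.1933]
board 0.59 [257.3, 120.6, 283.3, 275.3]
jaw_post 0.88 [177.1, 141.0, 233.7, 211.2]
jaw_post 0.58 [1.9, 122.5, 82.1, 256.9]
jawpost [[183.247  192.9121]]
t1 [[262.1985 110.267 ]]
t2 [[283.3489 110.2006]]
t3 [[263.8222 268.7635]]
t4 [[282.6735 268.6765]]
```

View pics/w4.png

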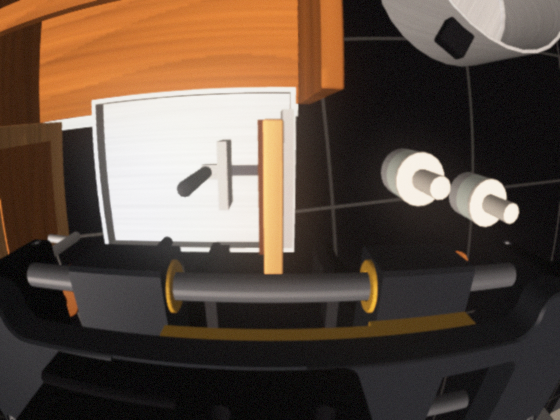

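{"name": "send_rows", "arguments": {"plan": [[45,11,2,0,0,0.01,0],[45,0,0,31,0,0,0],[45,0,0,31,0,0,0],[45,0,0,31,0,0,0],[45,0,0,28,0,0,0],[10,0,0,0,0,0,0],[10,0,0,0,0,0,0],[10,0,0,0,0,0,0],[10,0,0,0,0,0,0],[10,0,0,0,0,0,0],[10,0,0,0,0,0,0]], "grip_force": 40}}

```text
time_s: 20.55
tool_pos: [0.4672, -0.133, 0.0968]
tool_rot: [-180.0, -0.2, -6.6]
force: [-0.6, 3.3, 6.1]
grip_width: 0.0155
```

{"name": "send_rows", "arguments": {"plan": [[10,0,-3,-5,0,0,0],[10,0,0,-25,0,0,0],[10,0,0,-28,0,0,0],[10,0,0,-28,0,0,0],[10,0,0,-28,0,0,0],[10,0,0,-28,0,0,0],[10,0,0,-28,0,0,0]]}}

```text
time_s: 21.25
tool_pos: [0.4654, -0.1307, 0.266]
tool_rot: [180.0, 0.1, -6.6]
force: [-0.5, 0.1, -3.1]
grip_width: 0.016
```

{"name": "send_rows", "arguments": {"plan": [[10,0,0,0,0,0,-0.14],[10,0,0,0,0,0,-0.14],[10,0,0,0,0,0,-0.14],[10,0,0,0,0,0,-0.14],[10,0,0,0,0,0,-0.14],[10,0,0,0,0,0,-0.14],[10,0,0,0,0,0,-0.14],[10,0,0,0,0,0,-0.14],[10,0,0,0,0,0,-0.14],[10,0,0,0,0,0,-0.14],[10,0,0,0,0,0,-0.14],[10,0,0,0,0,0,0]]}}

```text
time_s: 22.45
tool_pos: [0.4655, -0.1307, 0.2647]
tool_rot: [-179.9, 0.0, 81.6]
force: [-0.0, -0.2, -3.0]
grip_width: 0.0154
```

{"name": "send_rows", "arguments": {"plan": [[10,0,0,0,0,0,-0.14],[10,0,0,0,0,0,-0.14],[10,0,0,0,0,0,-0.14],[10,0,0,0,0,0,-0.14],[10,0,0,0,0,0,-0.14],[10,0,0,0,0,0,-0.14],[10,0,0,0,0,0,-0.14],[10,0,0,0,0,0,-0.14],[10,0,0,0,0,0,-0.14],[10,0,0,0,0,0,-0.14],[10,0,0,0,0,0,-0.14],[10,0,0,0,0,0,-0.06]]}}

```text
time_s: 23.65
tool_pos: [0.4658, -0.1306, 0.265]
tool_rot: [-180.0, -0.1, 173.3]
force: [0.4, -0.3, -2.4]
grip_width: 0.0157
```

```bash
python3 - <<'E'
from h import *
o=env.get_obs();print(o["tool_pos"],o["tool_rot"],o["force"],o["qpos"],o["grip_width"])
cal=env.get_calibration("wrist")
im=env.read_camera("wrist");cv2.imwrite("pics/w5.png",im[...,::-1])
E
```

```text
[ 0.4658 -0.1306  0.265 ] [-179.9775   -0.0575  173.3274] [ 0.4194 -0.3146 -2.4149] [ 41.403   -2.1059 -27.9235 101.23    -0.9696  80.6866  96.9808] 0.015733967806947868
```

View pics/w5.png

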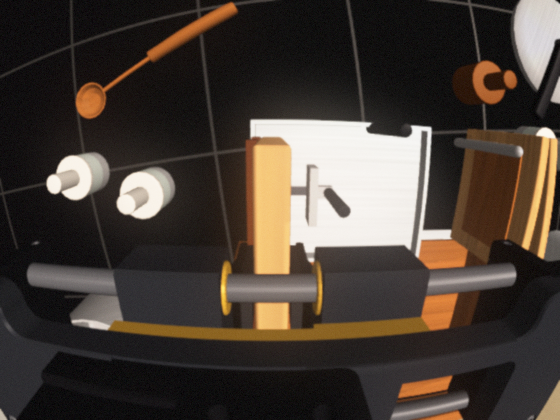

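{"name": "send_rows", "arguments": {"plan": [[10,-5,7,0,0,0,0],[10,0,0,25,0,0,0],[10,0,0,25,0,0,0],[10,0,0,25,0,0,0],[10,0,0,25,0,0,0],[10,0,0,25,0,0,0],[10,0,0,20,0,0,0],[10,0,0,15,0,0,0],[10,0,0,7,0,0,0]]}}

```text
time_s: 24.6
tool_pos: [0.4712, -0.1233, 0.0967]
tool_rot: [179.9, -0.2, 173.2]
force: [-1.0, 0.0, 13.1]
grip_width: 0.0158
```

{"name": "send_rows", "arguments": {"plan": [[10,0,0,-1,0,0,0],[10,0,-3,0,0,0,0],[10,0,0,0,0,0,0],[36,0,0,0,0,0,0],[36,0,0,0,0,0,0],[36,0,0,0,0,0,0],[36,0,0,-30,0,0,0],[36,0,0,-30,0,0,0],[36,0,0,-30,0,0,0],[36,0,0,-30,0,0,0]]}}

```text
time_s: 25.6
tool_pos: [0.4717, -0.1271, 0.2208]
tool_rot: [-180.0, 0.0, 173.3]
force: [0.3, -0.3, 0.4]
grip_width: 0.036
```

```bash
python3 - <<'E'
from h import *
o=env.get_obs();print(o["tool_pos"],o["tool_rot"],o["force"],o["grip_width"])
cal=env.get_calibration("wrist")
im=env.read_camera("wrist");cv2.imwrite("pics/w6.png",im[...,::-1])
for q in("board","jaw_post"):
    for r in env.regions_of("wrist",q)[:2]: print(q,r["confidence"],r["rect"])
E
```

```text
[ 0.4717 -0.1271  0.2208] [-179.9752    0.0375  173.3067] [ 0.2984 -0.2902  0.4236] 0.03596310174563126
board 0.88 [257.6, 132.6, 281.5, 276.4]
board 0.45 [532.6, 121.9, 560.0, 132.8]
jaw_post 0.64 [306.3, 165.6, 361.0, 233.5]
jaw_post 0.54 [257.6, 129.7, 282.7, 273.1]
```

View pics/w6.png

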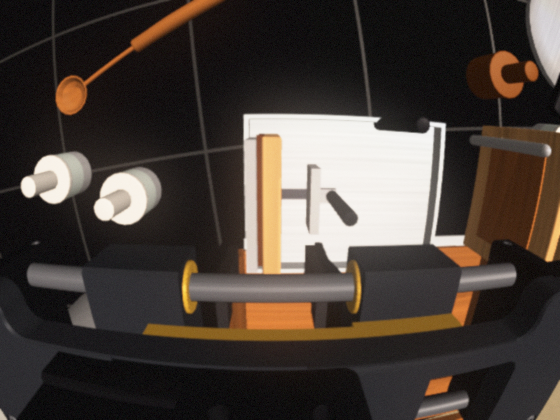

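{"name": "send_rows", "arguments": {"plan": [[40,-2.5,34,0,0,0,0.14],[40,-7,33,0,0,0,0.143],[40,0,0,0,0,0,0.143],[40,0,0,0,0,0,0.143],[40,0,0,0,0,0,0.143],[40,0,0,0,0,0,0.143],[40,0,0,0,0,0,0.143],[40,0,0,0,0,0,0.143],[40,0,0,0,0,0,0.143],[40,0,0,0,0,0,0.143],[40,0,0,0,0,0,0.143]]}}

```text
time_s: 26.85
tool_pos: [0.4925, -0.0635, 0.2179]
tool_rot: [-179.9, -0.0, 83.0]
force: [0.8, -1.1, 0.9]
grip_width: 0.04
```

```bash
python3 - <<'E'
from h import *
o=env.get_obs();print(o["tool_pos"],o["tool_rot"]);print(shift([.4844,-.060,.098],83.4))
E
```

```text
[ 0.4925 -0.0635  0.2179] [-179.8744   -0.0059   83.0169]
(array([  2.5,  -8.2, 119.9]), np.float64(-0.006686374504271352))
```

{"name": "send_rows", "arguments": {"plan": [[40,2.5,-8,0,0,0,-0.007],[40,0,0,30,0,0,0],[40,0,0,30,0,0,0],[40,0,0,30,0,0,0],[40,0,0,30,0,0,0],[8,0,0,0,0,0,0],[8,0,0,0,0,0,0],[8,0,0,0,0,0,0],[8,0,0,0,0,0,0],[8,0,0,0,0,0,0],[8,0,0,0,0,0,0]]}}

```text
time_s: 27.95
tool_pos: [0.4865, -0.0602, 0.1007]
tool_rot: [179.9, 0.0, 83.8]
force: [-1.3, 0.5, 5.9]
grip_width: 0.0128
```

{"name": "send_rows", "arguments": {"plan": [[8,-4,0,0,0,0,0],[8,-5,0,0,0,0,0],[8,-5,0,0,0,0,0],[8,-5,0,0,0,0,0],[8,-5,0,0,0,0,0],[8,-4,0,0,0,0,0],[8,-3,0,0,0,0,0],[8,-2,0,0,0,0,0],[8,0,0,0,0,0,0]]}}

```text
time_s: 28.85
tool_pos: [0.4831, -0.0922, 0.1007]
tool_rot: [179.9, -0.0, 83.8]
force: [-0.2, 2.5, 4.9]
grip_width: 0.0129
```

{"name": "send_rows", "arguments": {"plan": [[8,-2,0,0,0,0,0],[8,0,0,0,0,0,0]]}}

```text
time_s: 29.05
tool_pos: [0.4832, -0.0922, 0.1007]
tool_rot: [179.9, -0.2, 83.8]
force: [-0.3, 6.3, 6.3]
grip_width: 0.0129
```

{"name": "send_rows", "arguments": {"plan": [[40,0,0,0,0,0,0],[40,0,0,0,0,0,0],[40,0,0,0,0,0,0],[40,0,0,-30,0,0,0],[40,0,0,-30,0,0,0],[40,0,0,-30,0,0,0],[40,0,0,-30,0,0,0],[45,-40,-3,0,0,0,0],[45,-40,-3,0,0,0,0],[45,-40,-3,0,0,0,0],[45,-40,-3,0,0,0,0],[45,0,0,0,0,0,0]]}}

```text
time_s: 30.25
tool_pos: [0.4496, -0.2599, 0.2187]
tool_rot: [-179.9, 0.2, 83.2]
force: [0.6, -0.5, 0.5]
grip_width: 0.0447
```

```bash
cat > look.py <<'E'
from h import *
import sys
o=env.get_obs();print(o["tool_pos"],o["tool_rot"])
for c in("wrist","top"):
    cal=env.get_calibration(c)
    im=env.read_camera(c);cv2.imwrite(f"pics/{sys.argv[1]}_{c}.png",im[...,::-1])
    for r in env.regions_of(c,"jar1"):
        t=r["rect"];x,e=jarfit([(c,t,cal)],ray(c,((t[0]+t[2])/2,(t[1]+t[3])/2),.03,cal))
        print(c,round(r["confidence"],2),np.round(t),x,round(e,1),im[r["region"]].mean(0))
E
python3 look.py a
```

```text
[ 0.4496 -0.2599  0.2187] [-179.9218    0.1544   83.1611]
wrist 0.72 [251. 187. 309. 253.] [ 0.4542 -0.2933] 0.8 [239.2223 233.945  224.5521]
wrist 0.61 [234. 261. 282. 330.] [ 0.4184 -0.3822] 2.6 [215.7551 206.8292 195.7086]
top 0.9 [118. 218. 149. 245.] [0.4852 0.4943] 2.6 [57.1338 54.6624 55.0042]
top 0.86 [195. 227. 221. 251.] [0.4485 0.2849] 0.8 [223.7188 220.5941 215.8209]
top 0.81 [239. 265. 262. 280.] [0.3455 0.1721] 4.7 [167.0244 106.1545  66.0949]
top 0.76 [160. 226. 186. 247.] [0.4627 0.382 ] 1.5 [218.5885 216.0599 211.6284]
top 0.73 [ 88. 252. 115. 269.] [0.4077 0.5816] 4.0 [136.0065  86.3376  52.5441]
top 0.54 [240. 177. 270. 247.] [0.5612 0.1511] 38.1 [204.2474 173.8141 126.8021]
top 0.48 [401. 209. 415. 233.] [ 0.4606 -0.2675] 9.7 [218.1055 215.7936 209.8716]
```

View pics/a_wrist.png

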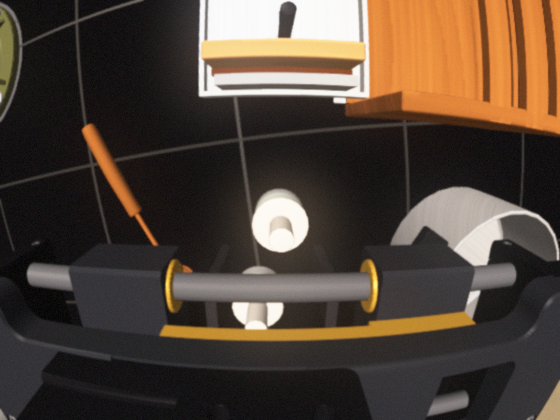

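```bash
python3 - <<'E'
from h import *
cal=env.get_calibration("wrist")
for p in((281,238),(256,322)):
    w=ray("wrist",p,.1,cal);print(w,shift([*w[:2],.071],83.4))
E
```

```text
[ 0.458  -0.2822  0.1   ] (array([-30.1,   8.5, 148.1]), np.float64(0.0077285878151569535))
[ 0.4235 -0.3719  0.1   ] (array([-123. ,  -16.3,  148.1]), np.float64(0.0077285878151569535))
```

```bash
python3 - <<'E'
from h import *
cal=env.get_calibration("wrist")
for x in((.4542,-.2933),(.458,-.2835),(.458,-.289)):
    p=proj("wrist",JP+[*x,0],cal)
    print(x,[(p[i:i+24].min(0).round(),p[i:i+24].max(0).round()) for i in(0,24,48)])
im=cv2.imread("pics/a_wrist.png")[170:270,220:340];cv2.imwrite("pics/a_c.png",cv2.resize(im,None,fx=5,fy=5))
E
```

```text
(0.4542, -0.2933) [(array([252., 195.]), array([301., 242.])), (array([249., 207.]), array([305., 260.])), (array([265., 238.]), array([291., 261.]))]
(0.458, -0.2835) [(array([254., 187.]), array([303., 235.])), (array([251., 197.]), array([308., 251.])), (array([268., 227.]), array([294., 251.]))]
(0.458, -0.289) [(array([255., 192.]), array([304., 239.])), (array([252., 202.]), array([309., 256.])), (array([269., 233.]), array([295., 257.]))]
```

View pics/a_c.png

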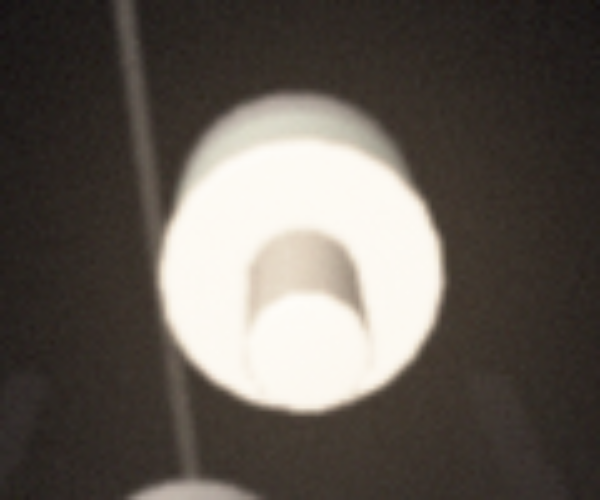

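{"name": "send_rows", "arguments": {"plan": [[48,-31.5,8.5,0,0,0,0],[48,0,0,30,0,0,0],[48,0,0,30,0,0,0],[48,0,0,30,0,0,0],[48,0,0,30,0,0,0],[48,0,0,27,0,0,0],[18,0,0,0,0,0,0],[18,0,0,0,0,0,0],[18,0,0,0,0,0,0],[18,0,0,0,0,0,0],[18,0,0,0,0,0,0]], "grip_force": 30}}

```text
time_s: 31.55
tool_pos: [0.4583, -0.2854, 0.0738]
tool_rot: [179.9, 0.1, 83.8]
force: [-1.0, 1.0, 3.8]
grip_width: 0.0232
```

```bash
python3 - <<'E'
from h import *
o=env.get_obs();print(o["tool_pos"],o["tool_rot"],o["grip_width"],o["force"])
for s in((.5197,-.0446),(.528,.0259),(.4362,-.0349),(.4445,.0356)): print(s,shift([*s,.0915],83.4))
E
```

```text
[ 0.4583 -0.2854  0.0738] [179.8893   0.0782  83.7599] 0.02322509148977957 [-0.9627  0.9592  3.7775]
(0.5197, -0.0446) (array([246. ,  34.9, -17.9]), np.float64(0.006280867852629195))
(0.528, 0.0259) (array([317. ,  35.5, -18. ]), np.float64(0.006280867852629195))
(0.4362, -0.0349) (array([246.6, -49.2, -18.1]), np.float64(0.006280867852629195))
(0.4445, 0.0356) (array([317.6, -48.6, -18.2]), np.float64(0.006280867852629195))
```

{"name": "send_rows", "arguments": {"plan": [[18,0,0,-30,0,0,0],[18,0,0,-30,0,0,0],[18,0,0,-30,0,0,0],[18,0,0,-30,0,0,0],[18,0,0,-30,0,0,0]]}}

```text
time_s: 32.05
tool_pos: [0.4574, -0.2847, 0.2237]
tool_rot: [180.0, 0.0, 83.8]
force: [0.1, 0.1, -3.3]
grip_width: 0.0232
```

{"name": "send_rows", "arguments": {"plan": [[18,35,4,0,0,0,0.006],[18,35,4,0,0,0,0],[18,35,4,0,0,0,0],[18,35,4,0,0,0,0],[18,35,4,0,0,0,0],[18,35,4,0,0,0,0],[18,35,4,0,0,0,0],[18,35,4,0,0,0,0],[18,37,3.5,0,0,0,0],[18,0,0,0,0,0,0]]}}

```text
time_s: 33.05
tool_pos: [0.5291, 0.0334, 0.2228]
tool_rot: [179.9, -0.2, 84.0]
force: [0.0, -0.7, -2.5]
grip_width: 0.0231
```

```bash
python3 - <<'E'
from h import *
o=env.get_obs();print(o["tool_pos"],o["tool_rot"],o["grip_width"],o["force"])
print(shift([.528,.0259,.0935],83.4))
E
```

```text
[0.5291 0.0334 0.2228] [179.9474  -0.2368  83.9574] 0.023102250112907653 [ 0.0319 -0.6812 -2.4664]
(array([ -8.1,  -0.5, 129.3]), np.float64(0.00972854307315491))
```

{"name": "send_rows", "arguments": {"plan": [[18,-7.5,0,0,0,0,0.01],[18,0,0,28,0,0,0],[18,0,0,28,0,0,0],[18,0,0,28,0,0,0],[18,0,0,26,0,0,0],[18,0,0,12,0,0,0],[18,0,0,5,0,0,0],[18,0,0,2,0,0,0]]}}

```text
time_s: 33.85
tool_pos: [0.5284, 0.0176, 0.0936]
tool_rot: [180.0, 0.0, 82.8]
force: [0.5, 0.7, -1.5]
grip_width: 0.0235
```

{"name": "send_rows", "arguments": {"plan": [[18,8,0,0,0,0,0],[18,0,0,1.5,0,0,0],[18,0,0,0,0,0,0]]}}

```text
time_s: 34.15
tool_pos: [0.5296, 0.027, 0.0925]
tool_rot: [179.9, 0.0, 82.9]
force: [-0.8, 0.5, -2.7]
grip_width: 0.0226
```

{"name": "send_rows", "arguments": {"plan": [[18,0,0,1,0,0,0],[18,0,0,0,0,0,0],[40,0,0,0,0,0,0],[40,0,0,0,0,0,0],[40,0,0,0,0,0,0],[40,0,0,-25,0,0,0],[40,0,0,-35,0,0,0],[40,0,0,-35,0,0,0],[40,0,0,-35,0,0,0]]}}

```text
time_s: 35.05
tool_pos: [0.5288, 0.0263, 0.2219]
tool_rot: [-180.0, 0.0, 82.8]
force: [0.7, -0.1, 0.4]
grip_width: 0.0401
```

{"name": "send_rows", "arguments": {"plan": [[48,-40,-10,0,0,0,0],[48,-40,-8,0,0,0,0],[48,-40,-8,0,0,0,0],[48,-40,-8,0,0,0,0],[48,-40,-8,0,0,0,0],[48,-40,-8,0,0,0,0],[48,-40,-8,0,0,0,0],[48,-40,-8,0,0,0,0],[48,-40,-8,0,0,0,0],[48,0,0,0,0,0,0],[48,0,0,0,0,0,0]]}}

```text
time_s: 36.15
tool_pos: [0.4102, -0.3223, 0.2204]
tool_rot: [-180.0, -0.0, 82.7]
force: [0.7, -0.9, 0.9]
grip_width: 0.048
```

```bash
cat > knob.py <<'E'
from h import *
import sys
# fit jar position to the wrist image rects of lid disc: whole-rect fit with the pose read just before the picture
o=env.get_obs();print(o["tool_pos"],o["tool_rot"],o["grip_width"],o["force"])
cal=env.get_calibration("wrist");im=env.read_camera("wrist");cv2.imwrite(f"pics/{sys.argv[1]}.png",im[...,::-1])
for r in env.regions_of("wrist","jar1"):
    t=r["rect"];x,e=jarfit([("wrist",t,cal)],ray("wrist",((t[0]+t[2])/2,(t[1]+t[3])/2),.05,cal))
    print(round(r["confidence"],2),np.round(t),x,round(e,1),im[r["region"]].mean(0).round(),shift([*x,.0735],83.4))
E
python3 knob.py j2
```

```text
[ 0.4102 -0.3223  0.2204] [-179.9752   -0.0409   82.6877] 0.04798927880770905 [ 0.7475 -0.8547  0.9097]
0.8 [260. 213. 311. 274.] [ 0.4184 -0.3811] 5.2 [251. 250. 247.] (array([-59.5,  14.5, 147.1]), np.float64(-0.008170280438144875))
```

View pics/j2.png

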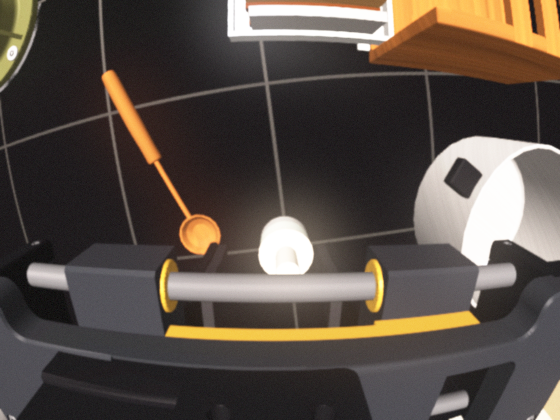

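```bash
python3 - <<'E'
from h import *
cal=env.get_calibration("wrist")
def f(x):
    p=proj("wrist",JP+[*x,0],cal);return [p[:,0].min()-260,p[:,1].min()-213.5,p[:,0].max()-312]
s=least_squares(f,[.42,-.37]);print(s.x,s.fun,shift([*s.x,.0735],83.4))
p=proj("wrist",JP+[*s.x,0],cal);print([(p[i:i+24].min(0).round(),p[i:i+24].max(0).round()) for i in(0,24,48)])
E
```

```text
[ 0.4191 -0.3865] [-1.3831  0.0919  1.4004] (array([-64.8,  15.8, 147.1]), np.float64(-0.008170280438144875))
[(array([260., 214.]), array([308., 259.])), (array([259., 227.]), array([313., 278.])), (array([276., 260.]), array([301., 282.]))]
```

{"name": "send_rows", "arguments": {"plan": [[48,-20,7,0,0,0,0],[48,-20,6,0,0,0,0],[48,0,0,0,0,0,0],[48,0,0,0,0,0,0]]}}

```text
time_s: 36.65
tool_pos: [0.4194, -0.3614, 0.2207]
tool_rot: [-180.0, -0.1, 82.9]
force: [-0.3, 0.1, -0.5]
grip_width: 0.0479
```

```bash
python3 knob.py j2b; python3 - <<'E'
import cv2
im=cv2.imread("pics/j2b.png")[130:290,200:360];cv2.imwrite("pics/j2c.png",cv2.resize(im,None,fx=3.5,fy=3.5))
E
```

```text
[ 0.4194 -0.3614  0.2207] [-179.9885   -0.0558   82.9446] 0.04787149379028446 [-0.3401  0.114  -0.5165]
0.91 [246. 183. 300. 248.] [ 0.4178 -0.3891] 1.4 [250. 249. 246.] (array([-28.1,   1.9, 147.3]), np.float64(-0.007367186454938876))
0.49 [218.   0. 377.  16.] [ 0.4403 -0.1871] 75.9 [186. 183. 180.] (array([175.2,  -0.5, 147.4]), np.float64(-0.007367186454938876))
```

View pics/j2c.png

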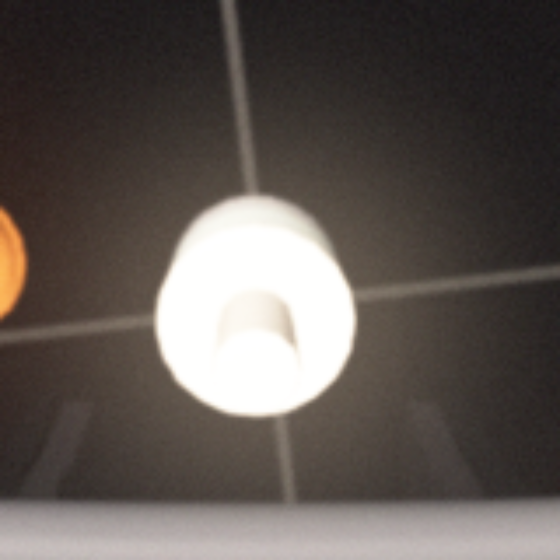

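```bash
python3 - <<'E'
from h import *
cal=env.get_calibration("wrist")
x,e=jarfit([("wrist",[244.9,185.7,301.7,248.9],cal)],[.42,-.38]);w=ray("wrist",(273.5,236.5),.1,cal)
print(x,e,w,shift([*x,.0735],83.4),shift([*w[:2],.0735]))
E
```

```text
[ 0.4175 -0.3908] 0.29480676660693916 [ 0.4174 -0.3902  0.1   ] (array([-29.8,   1.8, 147.3]), np.float64(-0.007367186454938876)) (array([-29.2,   1.6, 147.3]), None)
```

{"name": "send_rows", "arguments": {"plan": [[48,-29,1.7,0,0,0,-0.007],[48,0,0,30,0,0,0],[48,0,0,30,0,0,0],[48,0,0,30,0,0,0],[48,0,0,30,0,0,0],[48,0,0,27,0,0,0],[18,0,0,0,0,0,0],[18,0,0,0,0,0,0],[18,0,0,0,0,0,0],[18,0,0,0,0,0,0],[18,0,0,0,0,0,0],[18,0,0,0,0,0,0]]}}

```text
time_s: 37.95
tool_pos: [0.4174, -0.3926, 0.0757]
tool_rot: [179.9, 0.1, 83.2]
force: [-1.5, 0.3, 6.6]
grip_width: 0.0234
```

{"name": "send_rows", "arguments": {"plan": [[18,0,0,-30,0,0,0],[18,0,0,-30,0,0,0],[18,0,0,-30,0,0,0],[18,0,0,-30,0,0,0],[18,0,0,-30,0,0,0],[18,0,0,0,0,0,0]]}}

```text
time_s: 38.55
tool_pos: [0.4188, -0.3934, 0.2285]
tool_rot: [179.6, 0.3, 83.2]
force: [-0.2, -0.2, -1.9]
grip_width: 0.0236
```

```bash
python3 - <<'E'
from h import *
o=env.get_obs();print(o["tool_pos"],o["tool_rot"],o["grip_width"],o["force"])
print(shift([.5197,-.0446,.2237],83.4))
E
```

```text
[ 0.4188 -0.3934  0.2285] [179.6134   0.2932  83.2404] 0.023598872470777094 [-0.2337 -0.1973 -1.8503]
(array([358.2,  59.1,   3.3]), np.float64(-0.0027859981733779353))
```

{"name": "send_rows", "arguments": {"plan": [[18,40,6.5,0,0,0,0],[18,40,6.5,0,0,0,0],[18,40,6.5,0,0,0,0],[18,40,6.5,0,0,0,0],[18,40,6.5,0,0,0,0],[18,40,6.5,0,0,0,0],[18,40,6.5,0,0,0,0],[18,40,6.5,0,0,0,0],[18,38,6.5,0,0,0,0],[18,0,0,0,0,0,0],[18,0,0,0,0,0,0],[18,0,0,0,0,0,0]]}}

```text
time_s: 39.75
tool_pos: [0.5162, -0.0444, 0.2227]
tool_rot: [-179.9, 0.0, 83.2]
force: [0.7, -0.5, -3.2]
grip_width: 0.0235
```

```bash
python3 - <<'E'
from h import *
o=env.get_obs();print(o["tool_pos"],o["tool_rot"],o["grip_width"],o["force"])
print(shift([.5197,-.0446,.0955],83.4))
E
```

```text
[ 0.5162 -0.0444  0.2227] [-179.8952    0.0418   83.1694] 0.023501151926740224 [ 0.7121 -0.4744 -3.2415]
(array([  0.3,   3.7, 127.2]), np.float64(-0.004024621213305068))
```

{"name": "send_rows", "arguments": {"plan": [[18,0,3.5,30,0,0,0],[18,0,0,30,0,0,0],[18,0,0,30,0,0,0],[18,0,0,26,0,0,0],[18,0,0,10,0,0,0],[18,0,0,3,0,0,0],[18,0,0,0,0,0,0],[18,0,0,0,0,0,0]]}}

```text
time_s: 40.55
tool_pos: [0.5214, -0.0439, 0.096]
tool_rot: [179.9, 0.0, 83.2]
force: [0.4, 0.2, -3.1]
grip_width: 0.0234
```

{"name": "send_rows", "arguments": {"plan": [[18,0,0,2,0,0,0],[40,0,0,0,0,0,0],[40,0,0,0,0,0,0],[40,0,0,0,0,0,0],[40,0,0,-26,0,0,0],[40,0,0,-40,0,0,0],[40,0,0,-40,0,0,0],[40,0,0,-40,0,0,0]]}}

```text
time_s: 41.35
tool_pos: [0.5204, -0.0434, 0.2406]
tool_rot: [180.0, 0.0, 83.3]
force: [0.9, -0.2, 0.0]
grip_width: 0.0399
```

{"name": "send_rows", "arguments": {"plan": [[48,38.5,-13,0,0,0,0],[48,38.5,-13,0,0,0,0],[48,38.5,-13,0,0,0,0],[48,38.5,-13,0,0,0,0],[48,38.5,-13,0,0,0,0],[48,38.5,-13,0,0,0,0],[48,38.5,-13,0,0,0,0],[48,38.5,-13,2,0,0,0],[48,38.5,-13,14,0,0,0],[48,0,0,0,0,0,0],[48,0,0,0,0,0,0],[48,0,0,0,0,0,0]]}}

```text
time_s: 42.55
tool_pos: [0.4459, 0.3131, 0.2229]
tool_rot: [180.0, 0.0, 83.1]
force: [0.2, -0.8, 0.1]
grip_width: 0.0484
```

```bash
python3 knob.py j3
```

```text
[0.4459 0.3131 0.2229] [179.9625   0.0415  83.1484] 0.04842875140971847 [ 0.2034 -0.8278  0.0845]
0.95 [215. 303. 233. 329.] [0.3772 0.1303] 43.8 [129.  67.  29.] (array([-189.4,  -46.6,  149.6]), np.float64(-0.00559277451883496))
0.82 [245. 184. 303. 246.] [0.4453 0.2852] 0.7 [237. 230. 219.] (array([-27.4,   2.4, 149.6]), np.float64(-0.00559277451883496))
0.7 [257.   5. 318.  54.] [0.4829 0.4833] 11.4 [30. 28. 28.] (array([173.8,  15.8, 149.5]), np.float64(-0.00559277451883496))
0.56 [250. 100. 309. 157.] [0.4622 0.3797] 0.8 [250. 245. 236.] (array([ 68.5,   7.7, 149.5]), np.float64(-0.00559277451883496))
```

View pics/j3.png

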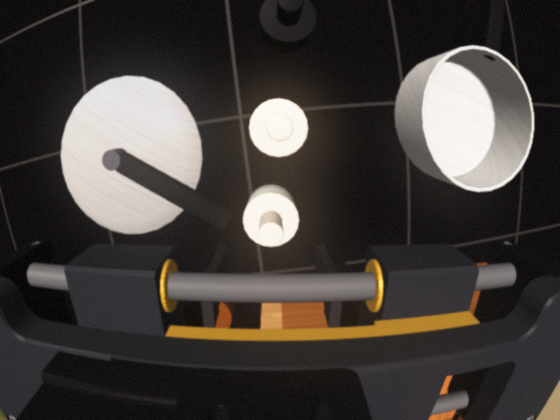

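{"name": "send_rows", "arguments": {"plan": [[48,-27.5,2.5,0,0,0,-0.005],[48,0,0,30,0,0,0],[48,0,0,30,0,0,0],[48,0,0,30,0,0,0],[48,0,0,30,0,0,0],[48,0,0,27,0,0,0],[18,0,0,0,0,0,0],[18,0,0,0,0,0,0],[18,0,0,0,0,0,0],[18,0,0,0,0,0,0],[18,0,0,0,0,0,0],[18,0,0,0,0,0,0]]}}

```text
time_s: 43.85
tool_pos: [0.4451, 0.2873, 0.0772]
tool_rot: [179.9, -0.1, 83.5]
force: [-0.7, 0.1, 6.4]
grip_width: 0.0232
```

{"name": "send_rows", "arguments": {"plan": [[18,0,0,-30,0,0,0],[18,0,0,-35,0,0,0],[18,0,0,-35,0,0,0],[18,0,0,-35,0,0,0],[18,0,0,-35,0,0,0],[18,0,0,-30,0,0,0],[18,0,0,0,0,0,0],[18,0,0,0,0,0,0]]}}

```text
time_s: 44.65
tool_pos: [0.4443, 0.2866, 0.2757]
tool_rot: [180.0, 0.0, 83.5]
force: [0.2, -0.3, -3.1]
grip_width: 0.023
```

```bash
python3 - <<'E'
from h import *
o=env.get_obs();print(o["tool_pos"],o["tool_rot"],o["grip_width"],o["force"])
print(shift([.4362,-.0349,.25],83.4))
E
```

```text
[0.4443 0.2866 0.2757] [179.9599   0.0184  83.5267] 0.023033174780874063 [ 0.2215 -0.3034 -3.1218]
(array([-320.3,   28.2,   25.8]), np.float64(0.0022116063912374917))
```

{"name": "send_rows", "arguments": {"plan": [[18,-40,3.5,0,0,0,0],[18,-40,3.5,0,0,0,0],[18,-40,3.5,0,0,0,0],[18,-40,3.5,0,0,0,0],[18,-40,3.5,0,0,0,0],[18,-40,3.5,0,0,0,0],[18,-40,3.5,5,0,0,0],[18,-40,3.5,20,0,0,0],[18,0,0,25,0,0,0],[18,0,0,25,0,0,0],[18,0,0,0,0,0,0],[18,0,0,0,0,0,0]]}}

```text
time_s: 45.85
tool_pos: [0.4352, -0.0343, 0.1999]
tool_rot: [-179.8, -0.0, 83.6]
force: [0.2, -0.5, -1.2]
grip_width: 0.0231
```

```bash
python3 - <<'E'
from h import *
o=env.get_obs();print(o["tool_pos"],o["tool_rot"],o["grip_width"],o["force"])
print(shift([.4362,-.0349,.0945],83.4))
E
```

```text
[ 0.4352 -0.0343  0.1999] [-179.8429   -0.0115   83.553 ] 0.023087644022845945 [ 0.2226 -0.5086 -1.2465]
(array([ -0.5,   1.4, 105.4]), np.float64(0.0026704243479658413))
```

{"name": "send_rows", "arguments": {"plan": [[18,0,1.5,28,0,0,0],[18,0,0,28,0,0,0],[18,0,0,28,0,0,0],[18,0,0,14,0,0,0],[18,0,0,5,0,0,0],[18,0,0,2.5,0,0,0],[18,0,0,0,0,0,0],[38,0,0,0,0,0,0],[38,0,0,0,0,0,0],[38,0,0,0,0,0,0],[38,0,0,-10,0,0,0]]}}

```text
time_s: 46.95
tool_pos: [0.4368, -0.0346, 0.1051]
tool_rot: [-179.9, -0.0, 83.5]
force: [-0.1, -0.8, -0.4]
grip_width: 0.037
```

{"name": "send_rows", "arguments": {"plan": [[48,0,0,-35,0,0,0],[48,0,0,-40,0,0,0],[48,0,0,-40,0,0,0],[48,40,0,0,0,0,0],[48,40,0,0,0,0,0],[48,40,0,0,0,0,0],[48,40,0,0,0,0,0],[48,40,0,0,0,0,0],[48,40,0,0,0,0,0],[48,40,0,0,0,0,0],[48,40,0,0,0,0,0]]}}

```text
time_s: 48.05
tool_pos: [0.4741, 0.2847, 0.2214]
tool_rot: [179.9, -0.0, 83.5]
force: [0.5, 0.6, 1.0]
grip_width: 0.0476
```

{"name": "send_rows", "arguments": {"plan": [[48,40,-10,0,0,0,0],[48,40,-10,0,0,0,0],[48,35,0,0,0,0,0],[48,0,0,0,0,0,0],[48,0,0,0,0,0,0],[48,0,0,0,0,0,0]]}}

```text
time_s: 48.65
tool_pos: [0.4675, 0.3983, 0.2205]
tool_rot: [180.0, 0.1, 83.4]
force: [-0.2, -0.0, 0.4]
grip_width: 0.0481
```

```bash
python3 knob.py j4
```

```text
[0.4675 0.3983 0.2205] [179.9575   0.0711  83.4219] 0.04805466151878478 [-0.1503 -0.0451  0.4161]
0.79 [248.  70. 304. 128.] [0.4832 0.4955] 2.3 [38. 35. 36.] (array([ 98.7,   4. , 147. ]), np.float64(-0.00038808811176738596))
0.68 [159.   5. 222.  67.] [0.4009 0.5808] 0.5 [144.  81.  40.] (array([174. , -87.6, 146.8]), np.float64(-0.00038808811176738596))
0.67 [237. 176. 296. 239.] [0.4604 0.3805] 0.9 [241. 237. 229.] (array([-18.1,  -5.4, 147.1]), np.float64(-0.00038808811176738596))
```

{"name": "send_rows", "arguments": {"plan": [[48,-18,-5.5,0,0,0,0],[48,0,0,30,0,0,0],[48,0,0,30,0,0,0],[48,0,0,30,0,0,0],[48,0,0,30,0,0,0],[48,0,0,25,0,0,0],[18,0,0,0,0,0,0],[18,0,0,0,0,0,0],[18,0,0,0,0,0,0],[18,0,0,0,0,0,0],[18,0,0,0,0,0,0],[18,0,0,0,0,0,0]]}}

```text
time_s: 49.95
tool_pos: [0.4608, 0.3832, 0.0771]
tool_rot: [179.8, -0.1, 83.5]
force: [2.3, -1.5, 6.4]
grip_width: 0.0231
```

{"name": "send_rows", "arguments": {"plan": [[18,0,0,-30,0,0,0],[18,0,0,-35,0,0,0],[18,0,0,-35,0,0,0],[18,0,0,-35,0,0,0],[18,0,0,-35,0,0,0],[18,0,0,-30,0,0,0],[18,0,0,0,0,0,0],[18,0,0,0,0,0,0]]}}

```text
time_s: 50.75
tool_pos: [0.4586, 0.3825, 0.2745]
tool_rot: [-180.0, 0.1, 83.6]
force: [-0.1, 0.1, -3.6]
grip_width: 0.0233
```

```bash
python3 - <<'E'
from h import *
o=env.get_obs();print(o["tool_pos"],o["tool_rot"],o["grip_width"],o["force"])
print(shift([.4445,.0356,.25],83.4))
E
```

```text
[0.4586 0.3825 0.2745] [-179.9626    0.0508   83.556 ] 0.02333635919317368 [-0.1074  0.0581 -3.6119]
(array([-346.2,   24.9,   24.8]), np.float64(0.002722909891152264))
```

{"name": "send_rows", "arguments": {"plan": [[18,-38.5,3,0,0,0,0],[18,-38.5,3,0,0,0,0],[18,-38.5,3,0,0,0,0],[18,-38.5,3,0,0,0,0],[18,-38.5,3,0,0,0,0],[18,-38.5,3,0,0,0,0],[18,-38.5,3,0,0,0,0],[18,-38.5,3,0,0,0,0],[18,-38.5,1,0,0,0,0],[18,0,0,37,0,0,0],[18,0,0,37,0,0,0],[18,0,0,0,0,0,0]]}}

```text
time_s: 51.95
tool_pos: [0.4394, 0.0346, 0.1947]
tool_rot: [-179.2, 0.0, 83.5]
force: [-1.5, 0.0, -2.9]
grip_width: 0.0228
```

{"name": "send_rows", "arguments": {"plan": [[18,0,0,0,0,0,0],[18,0,0,0,0,0,0]]}}

```text
time_s: 52.15
tool_pos: [0.4458, 0.0359, 0.2025]
tool_rot: [179.9, -0.0, 83.6]
force: [0.8, 0.3, -2.6]
grip_width: 0.023
```

```bash
python3 - <<'E'
from h import *
o=env.get_obs();print(o["tool_pos"],o["tool_rot"],o["grip_width"],o["force"])
print(shift([.4445,.0356,.0945],83.4))
E
```

```text
[0.4458 0.0359 0.2025] [179.902   -0.0126  83.5675] 0.022996839287974007 [ 0.7538  0.3307 -2.5805]
(array([ -0.4,  -1.5, 108. ]), np.float64(0.0029233030414585657))
```

{"name": "send_rows", "arguments": {"plan": [[18,0,-1.5,28,0,0,0],[18,0,0,28,0,0,0],[18,0,0,28,0,0,0],[18,0,0,15,0,0,0],[18,0,0,6,0,0,0],[18,0,0,2.5,0,0,0],[18,0,0,0,0,0,0],[38,0,0,0,0,0,0],[38,0,0,0,0,0,0],[38,0,0,0,0,0,0],[38,0,0,-10,0,0,0]]}}

```text
time_s: 53.25
tool_pos: [0.4427, 0.0355, 0.1035]
tool_rot: [-179.9, 0.0, 83.5]
force: [0.4, -0.1, 0.3]
grip_width: 0.0367
```

{"name": "send_rows", "arguments": {"plan": [[40,0,0,-35,0,0,0],[40,0,0,-40,0,0,0],[40,0,0,-40,0,0,0],[40,-10,30,-15,0,0,0],[40,-10,30,0,0,0,0],[40,0,0,0,0,0,0.149],[40,0,0,0,0,0,0.149],[40,0,0,0,0,0,0.149],[40,0,0,0,0,0,0.149],[40,0,0,0,0,0,0.149],[40,0,0,0,0,0,0.149]]}}

```text
time_s: 54.35
tool_pos: [0.501, 0.009, 0.2347]
tool_rot: [180.0, -0.0, 32.0]
force: [-0.7, -0.8, -0.7]
grip_width: 0.0395
```

{"name": "send_rows", "arguments": {"plan": [[40,0,0,0,0,0,0.149],[40,0,0,0,0,0,0.149],[40,0,0,0,0,0,0.149],[40,0,0,0,0,0,0.149],[40,0,0,0,0,0,0.078],[40,-30,0,0,0,0,0],[40,-30,0,0,0,0,0],[40,-20,0,0,0,0,0],[40,0,0,0,0,0,0],[40,0,0,0,0,0,0]]}}

```text
time_s: 55.35
tool_pos: [0.422, 0.0177, 0.2348]
tool_rot: [180.0, -0.1, -6.3]
force: [1.0, -0.3, 0.3]
grip_width: 0.0401
```

```bash
python3 - <<'E'
from h import *
o=env.get_obs();print(o["tool_pos"],o["tool_rot"],o["grip_width"],o["force"])
im=env.read_camera("wrist");a=im[:300]
t=env.read_camera("top")[100:260,200:440];cv2.imwrite("pics/chk.png",np.hstack([cv2.resize(a,(448,240)),cv2.resize(t,(352,240))])[...,::-1])
E
```

```text
[0.422  0.0177 0.2348] [179.9555  -0.1413  -6.3182] 0.04014858294865464 [ 0.9552 -0.3098  0.2665]
```

View pics/chk.png

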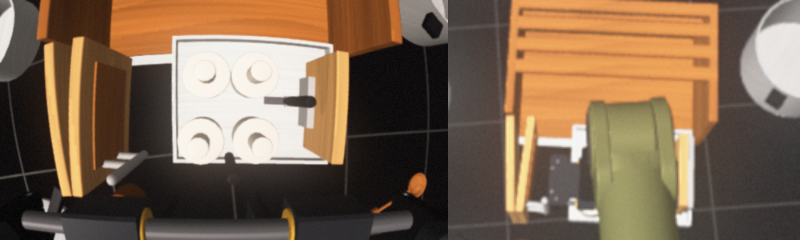

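{"name": "send_rows", "arguments": {"plan": [[30,6,17,9,0,0,0.006],[30,0,0,0,0,-0.095,0],[30,0,0,0,0,-0.095,0],[30,0,0,0,0,0,0],[30,0,0,0,0,0,0],[30,0,0,0,0,0,0]]}}

```text
time_s: 56.05
tool_pos: [0.4253, 0.0, 0.2246]
tool_rot: [180.0, 10.8, -6.7]
force: [0.1, 0.2, 0.2]
grip_width: 0.0299
```

```bash
python3 - <<'E'
from h import *
o=env.get_obs();print(o["tool_pos"],o["tool_rot"],o["grip_width"],o["force"])
print(shift([.4054,.0022,.1165]))
cal=env.get_calibration("wrist");im=env.read_camera("wrist");print(proj("wrist",[.4089,.0018,.14],cal))
for r in env.regions_of("wrist","tray_pull"): print(r["confidence"],r["rect"])
u,v=proj("wrist",[.4089,.0018,.14],cal)[0].astype(int);c=im[v-25:v+25,u-40:u+40];cv2.imwrite("pics/post.png",cv2.resize(c,None,fx=7,fy=7)[...,::-1])
E
```

```text
[0.4253 0.     0.2246] [179.9911  10.8464  -6.6618] 0.02985466424982649 [0.1027 0.1509 0.2116]
(array([  0.7,   0.1, 109.9]), None)
[[270.6703 216.7614]]
0.87 [192.7, 8.8, 416.4, 222.1]
0.62 [0.3, 1.9, 519.0, 237.7]
0.43 [343.4, 66.5, 387.9, 133.7]
```

View pics/post.png

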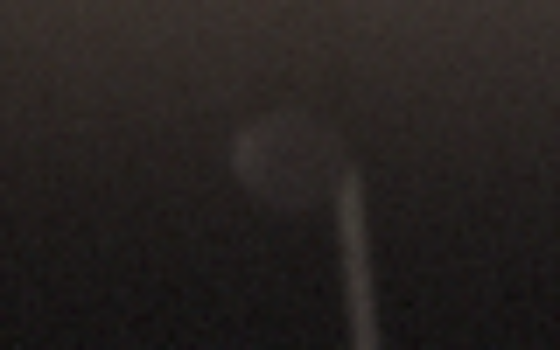

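{"name": "send_rows", "arguments": {"plan": [[30,1.5,0,28,0,0,0],[30,0,0,28,0,0,0],[30,0,0,28,0,0,0],[30,0,0,25,0,0,0],[8,0,0,0,0,0,0],[8,0,0,0,0,0,0],[8,0,0,0,0,0,0],[8,0,0,0,0,0,0],[8,0,0,0,0,0,0],[8,0,0,0,0,0,0]], "grip_force": 40}}

```text
time_s: 57.15
tool_pos: [0.4077, 0.0019, 0.119]
tool_rot: [179.9, 10.7, -6.7]
force: [-1.8, -1.3, 7.3]
grip_width: 0.0126
```

{"name": "send_rows", "arguments": {"plan": [[8,4,0,-0.8,0,0,0],[8,8,0,-1.5,0,0,0],[8,9.8,0,-1.9,0,0.0475,0],[8,9.9,0,-1.4,0,0.0475,0],[8,10,0,-1,0,0.0475,0],[8,10,0,-0.5,0,0.0475,0],[8,10,0,0,0,0,0],[8,10,0,0,0,0,0],[8,10,0,0,0,0,0],[8,10,0,0,0,0,0],[8,10,0,0,0,0,0],[8,10,0,0,0,0,0]]}}

```text
time_s: 58.35
tool_pos: [0.5199, -0.0113, 0.1182]
tool_rot: [180.0, -0.0, -6.7]
force: [-3.1, -1.8, 8.0]
grip_width: 0.0129
```

{"name": "send_rows", "arguments": {"plan": [[8,10,0,0,0,0,0],[8,10,0,0,0,0,0],[8,10,0,0,0,0,0],[8,10,0,0,0,0,0],[8,10,0,0,0,0,0],[8,8,0,0,0,0,0],[8,4,0,0,0,0,0],[8,0,0,0,0,0,0],[8,0,0,0,0,0,0]]}}

```text
time_s: 59.25
tool_pos: [0.5824, -0.0186, 0.1182]
tool_rot: [-180.0, -0.2, -6.7]
force: [0.8, -1.7, 5.4]
grip_width: 0.0128
```

{"name": "send_rows", "arguments": {"plan": [[8,4,0,0,0,0,0],[8,3,0,0,0,0,0],[8,0,0,0,0,0,0],[8,0,0,0,0,0,0]]}}

```text
time_s: 59.65
tool_pos: [0.5848, -0.0189, 0.1182]
tool_rot: [179.9, 0.3, -6.7]
force: [-10.3, -1.6, 14.9]
grip_width: 0.0128
```

{"name": "send_rows", "arguments": {"plan": [[8,2,0,0,0,0,0],[8,0,0,0,0,0,0]]}}

```text
time_s: 59.85
tool_pos: [0.5848, -0.0189, 0.1182]
tool_rot: [179.9, 0.6, -6.7]
force: [-16.2, -1.9, 18.7]
grip_width: 0.0129
```

{"name": "send_rows", "arguments": {"plan": [[8,-3,0,0,0,0,0],[40,0,0,0,0,0,0],[40,0,0,0,0,0,0],[40,0,0,0,0,0,0],[40,0,0,-30,0,0,0],[40,0,0,-31,0,0,0],[40,0,0,-31,0,0,0],[40,0,0,-31,0,0,0],[45,-31,3.5,0,0,0,0],[45,-32,3.5,0,0,0,0],[45,0,0,0,0,0,0],[45,0,0,0,0,0,0]]}}

```text
time_s: 61.05
tool_pos: [0.5224, -0.0181, 0.2406]
tool_rot: [180.0, -0.1, -6.7]
force: [0.5, -0.0, 0.3]
grip_width: 0.0451
```

```bash
python3 - <<'E'
from h import *
o=env.get_obs();print(o["tool_pos"],o["tool_rot"],o["grip_width"],o["force"])
cal=env.get_calibration("wrist");im=env.read_camera("wrist");cv2.imwrite("pics/w7.png",im[...,::-1])
for n,P in dict(post=(.5861,-.0193,.14)).items(): print(n,proj("wrist",P,cal))
old=cv2.imread("pics/w2.png")
cv2.imwrite("pics/cmp.png",np.hstack([cv2.resize(x[0:290,20:500],(400,242*1)) for x in(old,im[...,::-1])]))
a=np.vstack([np.hstack([x[0:300,20:500] for x in (old,)])]);
# darkest blob near predicted post
g=cv2.GaussianBlur(cv2.cvtColor(im,cv2.COLOR_RGB2GRAY),(5,5),0);u,v=proj("wrist",(.5861,-.0193,.14),cal)[0].astype(int)
for G,(uu,vv) in((g,(u,v)),(cv2.GaussianBlur(cv2.cvtColor(old,cv2.COLOR_BGR2GRAY),(5,5),0),(266,131))):
    print((uu,vv));print(G[vv-20:vv+22:3,uu-24:uu+25:4])
E
```

```text
[ 0.5224 -0.0181  0.2406] [179.9717  -0.0647  -6.6648] 0.0450784566968723 [ 0.5119 -0.048   0.3171]
post [[262.6784 135.5168]]
(np.int64(262), np.int64(135))
[[245 245 245 245 201 229 242 242 246 247 247 247 246]
 [245 245 245 243 168 240 242 242 243 247 247 246 246]
 [245 245 245 225 193 244 244 244 244 246 247 246 246]
 [245 245 242 183 234 241 241 241 241 242 247 246 246]
 [245 244 202 218 242 237 205 191 232 242 244 246 246]
 [243 228 219 241 240 156  96  90 155 241 242 241 243]
 [231 235 239 239 221  93  88  86 113 235 238 237 236]
 [237 238 239 239 205  90  86  84 107 231 235 235 235]
 [221 220 219 218 199  92  85  82 121 215 216 217 218]
 [157 158 157 157 155 115  86  88 138 156 156 158 158]
 [151 152 152 151 151 148 135 140 152 152 152 151 151]
 [158 159 160 160 160 161 161 162 162 161 160 160 160]
 [210 210 213 213 214 216 216 216 216 216 215 214 214]
 [243 243 243 243 243 243 243 243 243 243 243 243 243]]
(266, 131)
[[242 242 242 242 242 243 242 243 243 243 243 243 243]
 [241 242 242 242 242 242 242 242 242 242 242 242 242]
 [243 243 243 243 243 243 243 243 243 243 243 243 244]
 [241 241 241 241 242 241 241 242 242 241 242 242 242]
 [241 241 241 242 241 214 161 201 241 242 242 242 242]
 [242 241 242 242 226 108  84  95 214 241 241 241 241]
 [241 241 241 241 188  83  83  81 156 239 239 239 239]
 [236 236 236 236 166  83  80  79 140 232 232 232 233]
 [228 227 226 225 190  86  79  79 165 224 225 225 226]
 [161 160 159 158 155 112  86 102 152 159 160 160 161]
 [148 149 148 148 147 146 141 144 147 147 148 147 147]
 [154 155 155 155 155 155 155 155 154 154 154 154 154]
 [194 195 194 192 193 194 194 194 193 194 193 192 191]
 [242 243 242 242 242 242 242 242 242 241 242 241 241]]
```

View pics/cmp.png

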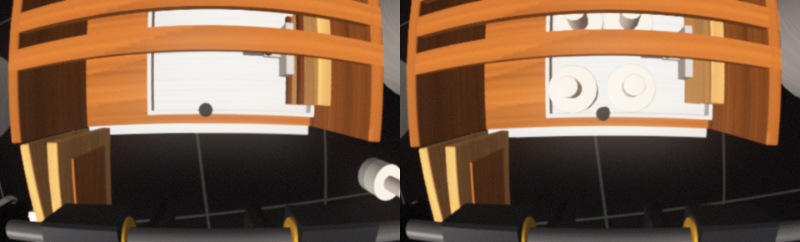

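{"name": "send_rows", "arguments": {"plan": [[35,0,0,0,0,0,-0.145],[35,0,0,0,0,0,-0.149],[35,0,0,0,0,0,-0.149],[35,0,0,0,0,0,-0.149],[35,0,0,0,0,0,-0.149],[35,0,0,0,0,0,-0.149],[35,0,0,0,0,0,-0.149],[35,0,0,0,0,0,-0.149],[35,0,0,0,0,0,-0.149],[35,0,0,0,0,0,-0.149],[35,0,0,0,0,0,-0.015]]}}

```text
time_s: 62.2
tool_pos: [0.5231, -0.0179, 0.2402]
tool_rot: [-180.0, -0.1, 79.4]
force: [0.4, -0.1, 0.1]
grip_width: 0.0349
```

{"name": "send_rows", "arguments": {"plan": [[35,30,-28.5,0,0,0,0],[35,30,-28.5,0,0,0,0],[35,30,-28.5,0,0,0,0],[35,30,-28.5,0,0,0,0],[35,0,0,0,0,0,0],[35,0,0,0,0,0,0],[35,0,0,0,0,0,0]]}}

```text
time_s: 62.9
tool_pos: [0.4331, 0.12, 0.2405]
tool_rot: [180.0, -0.0, 79.2]
force: [0.7, -0.0, 0.4]
grip_width: 0.035
```

```bash
python3 - <<'E'
from h import *
o=env.get_obs();print(o["tool_pos"],o["tool_rot"],o["grip_width"],o["force"])
print(shift([.4310,.1205,.132],79.3))
E
```

```text
[0.4331 0.12   0.2405] [179.9927  -0.0148  79.1919] 0.03495940174314733 [ 0.6722 -0.0034  0.3702]
(array([  0.1,  -2.2, 108.5]), np.float64(-0.0018873409028906823))
```

{"name": "send_rows", "arguments": {"plan": [[35,0,-2,28,0,0,0],[35,0,0,28,0,0,0],[35,0,0,28,0,0,0],[35,0,0,24,0,0,0],[8,0,0,0,0,0,0],[8,0,0,0,0,0,0],[8,0,0,0,0,0,0],[8,0,0,0,0,0,0],[8,0,0,0,0,0,0],[8,0,0,0,0,0,0]], "grip_force": 20}}

```text
time_s: 63.9
tool_pos: [0.4317, 0.1213, 0.1338]
tool_rot: [179.8, -0.0, 79.3]
force: [1.7, -0.0, 4.4]
grip_width: 0.0112
```

```bash
python3 - <<'E'
from h import *
o=env.get_obs();print(o["tool_pos"],o["tool_rot"],o["grip_width"],o["force"])
def H(a): return np.array([-.145*np.sin(a)-.049*np.cos(a), .170-.195*np.cos(a)-.049*np.sin(a)])
A=np.arange(1.5,-.01,-.075)
print([[round(1000*float(np.cos(a)*d[0]+np.sin(a)*d[1]),1),round(1000*float(np.sin(a)*d[0]-np.cos(a)*d[1]),1)] for a,d in((a,H(b)-H(a)) for a,b in zip(A,A[1:]))])
E
```

```text
[0.4317 0.1213 0.1338] [179.8234  -0.0164  79.3309] 0.011241504329651382 [ 1.7173 -0.025   4.4159]
[[-14.3, -1.5], [-13.8, 0.4], [-13.0, 2.1], [-12.0, 3.8], [-10.8, 5.2], [-9.4, 6.5], [-7.8, 7.5], [-6.0, 8.3], [-4.2, 8.8], [-2.3, 9.0], [-0.4, 8.9], [1.5, 8.6], [3.3, 8.0], [5.0, 7.1], [6.6, 5.9], [7.9, 4.6], [9.0, 3.1], [9.9, 1.4], [10.6, -0.4], [10.9, -2.3]]
```

{"name": "send_rows", "arguments": {"plan": [[8,-14.3,-1.5,0,0,0,0.075],[8,-13.8,0.4,0,0,0,0.075],[8,-13,2.1,0,0,0,0.075],[8,-12,3.8,0,0,0,0.075],[8,-10.8,5.2,0,0,0,0.075],[8,-9.4,6.5,0,0,0,0.075],[8,-7.8,7.5,0,0,0,0.075],[8,-6,8.3,0,0,0,0.075],[8,-4.2,8.8,0,0,0,0.075],[8,-2.3,9,0,0,0,0.075]]}}

```text
time_s: 64.9
tool_pos: [0.4312, 0.0072, 0.1337]
tool_rot: [180.0, -0.1, 36.2]
force: [-1.5, 1.4, 7.0]
grip_width: 0.0115
```

{"name": "send_rows", "arguments": {"plan": [[8,-0.4,8.9,0,0,0,0.075],[8,1.5,8.6,0,0,0,0.075],[8,3.3,8,0,0,0,0.075],[8,5,7.1,0,0,0,0.075],[8,6.6,5.9,0,0,0,0.075],[8,7.9,4.6,0,0,0,0.075],[8,9,3.1,0,0,0,0.075],[8,9.9,1.4,0,0,0,0.075],[8,10.6,-0.4,0,0,0,0.075],[8,10.9,-2.3,0,0,0,0.075],[8,0,0,0,0,0,0],[8,0,0,0,0,0,0]]}}

```text
time_s: 66.1
tool_pos: [0.5144, -0.0207, 0.1337]
tool_rot: [-179.9, -0.1, -6.6]
force: [-0.4, 1.5, 5.0]
grip_width: 0.011
```

{"name": "send_rows", "arguments": {"plan": [[8,2,0,0,0,0,0],[8,1,0,0,0,0,0],[8,0,0,0,0,0,0],[8,0,0,0,0,0,0]]}}

```text
time_s: 66.5
tool_pos: [0.5145, -0.0208, 0.1336]
tool_rot: [-180.0, 0.3, -6.6]
force: [-6.9, 2.1, 12.4]
grip_width: 0.011
```

{"name": "send_rows", "arguments": {"plan": [[40,0,0,0,0,0,0],[40,0,0,0,0,0,0],[40,0,0,0,0,0,0],[40,0,0,0,0,0,0],[40,0,0,-30,0,0,0],[40,0,0,-30,0,0,0],[40,0,0,-30,0,0,0],[40,0,0,-30,0,0,0],[40,-31,15.5,0,0,0,0],[60,0,0,0,0,0,0],[60,0,0,0,0,0,0],[60,0,0,0,0,0,0]]}}

```text
time_s: 67.7
tool_pos: [0.4841, -0.0338, 0.2522]
tool_rot: [-180.0, 0.0, -6.6]
force: [0.6, -0.4, 0.3]
grip_width: 0.0554
```

```bash
python3 - <<'E'
from h import *
o=env.get_obs();print(o["tool_pos"],o["tool_rot"],o["force"])
im=env.read_camera("wrist")[...,::-1];old=cv2.imread("pics/w1.png");cv2.imwrite("pics/w8.png",im)
for r in env.regions_of("wrist","door"): print(r["confidence"],r["rect"])
# local template shifts: handle top, fold, right end, left end of door; roof slat corner as reference; tray post
for n,(u,v) in dict(handle=(250,172),fold=(218,126),rend=(422,130),lend=(46,138),roofL=(28,50),wallR=(448,110)).items():
    h=22;T=old[v-h:v+h,max(u-h,0):u+h];S=im[v-h-15:v+h+15,max(u-h-15,0):u+h+15]
    m=cv2.matchTemplate(S,T,cv2.TM_CCOEFF_NORMED);_,s,_,l=cv2.minMaxLoc(m);print(n,round(s,2),l[0]-(u-h-max(u-h-15,0)) if u-h>0 else l, l[1]-15)
E
```

```text
[ 0.4841 -0.0338  0.2522] [-179.981     0.0095   -6.5875] [ 0.6203 -0.3959  0.3191]
0.67 [43.9, 119.4, 426.1, 187.7]
handle 1.0 0 3
fold 0.99 0 3
rend 1.0 -1 3
lend 0.99 1 2
roofL 0.99 1 2
wallR 1.0 -1 3
```

{"name": "send_rows", "arguments": {"plan": [[60,0,40,0,0,0,0],[60,0,40,0,0,0,0],[60,0,40,0,0,0,0],[60,0,40,0,0,0,0],[60,0,40,0,0,0,0],[60,-10,40,0,0,0,0],[60,-20,40,0,0,0,0],[60,-20,40,0,0,0,0],[60,-30,40,0,0,0,0],[60,-30,40,0,0,0,0],[60,0,0,0,0,0,0]]}}

```text
time_s: 68.9
tool_pos: [0.3218, -0.425, 0.2515]
tool_rot: [179.9, 0.2, -7.3]
force: [0.2, -0.1, -0.6]
grip_width: 0.0594
```

```bash
python3 - <<'E'
from h import *
for c in("top","scene"):
    im=env.read_camera(c)[...,::-1];cv2.imwrite(f"pics/{c}9.png",im);old=cv2.imread(f"pics/{c}0.png")
    P=dict(top=dict(handle=(318,195),sauce=(172,165),spoon=(445,270),brown=(100,262)),scene=dict(handle=(253,218),lidm=(320,155),spoonbowl=(136,236),sauce=(384,225),pot=(165,325)))[c]
    for n,(u,v) in P.items():
        h=14;T=old[v-h:v+h,u-h:u+h];S=im[v-h-10:v+h+10,u-h-10:u+h+10]
        m=cv2.matchTemplate(S,T,cv2.TM_CCOEFF_NORMED);_,s,_,l=cv2.minMaxLoc(m);print(c,n,round(s,2),l[0]-10,l[1]-10)
    for r in env.regions_of(c,"jar1"): print(c,round(r["confidence"],2),np.round(r["rect"]),im[r["region"]].mean(0).round())
print(env.get_obs()["tool_pos"])
E
```

```text
top handle 1.0 0 0
top sauce 0.98 0 0
top spoon 1.0 0 0
top brown 0.99 0 0
top 0.89 [240. 264. 263. 280.] [ 59. 102. 164.]
top 0.82 [119. 220. 149. 246.] [52. 51. 53.]
top 0.7 [ 89. 250. 115. 272.] [ 54.  87. 135.]
top 0.61 [295. 135. 315. 156.] [204. 213. 220.]
top 0.57 [314. 136. 338. 159.] [201. 211. 222.]
top 0.56 [318. 160. 342. 179.] [236. 240. 243.]
scene handle 1.0 0 0
scene lidm 1.0 0 0
scene spoonbowl 0.77 0 0
scene sauce 1.0 0 0
scene pot 0.99 0 0
scene 0.81 [376. 138. 392. 163.] [ 54.  79. 117.]
scene 0.64 [368. 160. 388. 182.] [52. 51. 50.]
scene 0.62 [274. 169. 290. 192.] [ 49.  76. 117.]
scene 0.57 [249. 255. 266. 277.] [169. 178. 187.]
scene 0.44 [258. 278. 278. 290.] [200. 210. 218.]
scene 0.43 [277. 273. 296. 280.] [214. 221. 224.]
[ 0.3301 -0.4177  0.2521]
```

```bash
python3 -c "from cell import env; print(env.sign_off())"
```

```text
the job is handed in; nothing more can be done
None
```

The washing-up is put away and the job is handed in, at about 69 s on the robot's clock.

**What I did:**
- I folded the door right back, drew the tray fully out and opened the jaw.
- I turned the board 180° so its battens lie against the back plate, then slid the jaw up against it.
- I stood all four white jars on the tray floor, leaving the brown and black look-alikes alone.
- I pushed the tray home and then folded the door shut.

**What the last checks showed:**
- **Jaw:** it met firm resistance at its original closed position.
- **Tray:** it stopped hard at 16 N, with its pull post back where it was at the start, to within about a millimetre. The arm readings alone suggested about 5 mm less travel than when I drew it out. I put this down to the post slipping in the pads and trusted the camera.
- **Door:** it met its stop, and all its points line up with the cupboard as in the shut picture from the start.
- **Jars:** no white jar is left on the counter. The last top and scene pictures each picked out three jar-like white shapes inside the cupboard. All four were seen standing on the tray before I pushed it in.
- **Pot, lid, saucepan and spoon:** none of them shows any shift in the images. The match at the spoon bowl was weaker (0.77), but its position is the same and the top view of the spoon matched fully.

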